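Clamp a glaze jar in the inclined barrel of a jar tumbler

TASK

Load the jar tumbler: put the honey-coloured glaze jar with the white lid upright in its inclined barrel, right down on the floor of the barrel, then lay the round orange packing disc flat on the jar's lid, and last set the steel retaining ring on the packing with its two ears in the gaps between the hooks and screw it clockwise by its six-sided black knob until the ears are fully home under both hooks, against the stops, and the stack is clamped. Let go of everything; do not shift the other three jars and do not knock the honey jar over.

Things in the scene. Friction and masses are not known exactly. Their poses are not given: they have to be found in the camera images.
- barrel: Blue and silver barrel, 135 mm across, fixed on a grey stand (plate 190 x 140 x 14 mm). Origin: on its axis, on its back plate's top. z: along the axis out of the mouth, 30 degrees from vertical, leaning to the robot's right and away from it; y level; x up the slope. Angles below: about z, from x towards y (counterclockwise seen from the mouth)
- mouth (a point): On the barrel's axis, 93 mm up from its origin, axes as the barrel's: height of the top of the two silver liner walls that guide the jar (inside radius 32, outside 36 mm, from the back plate up), each 48 degrees either side of +x and of -x. Between them, at +y and -y, 44 mm wide slots, open for fingers down to the back plate
- hook (a point): Steel hook at angle 0, on its underside, 52 mm out, 102 mm above the barrel's origin; axes as the barrel's. It reaches in to radius 45 mm; flat below from -16 to +13 degrees, then a ramp rising 7.5 mm to +45 (entry side; hook 7 mm thick). A stop hangs down at -14.5. Post behind it at radius 58 to 64 mm, -18 to +45 degrees, 116 mm high
- hook_far (a point): The same hook again, turned 180 degrees about the axis. The ring enters freely with its ears 65 to 140 degrees from the barrel's x axis and is screwed clockwise (seen from the mouth) to 0 degrees, ears along x, where they meet the stops within 3 degrees more
- seat (a point): Centre of the top of the barrel's round sprung floor (radius 30.5 mm), on the axis, 14 mm above the barrel's origin when not pressed; axes as the barrel's. The jar stands here; packing on it reaches 98 mm above the barrel's origin
- floor (a joint): How far the sprung floor is pressed down along the axis, m: 0 at rest, at most 0.008. The spring holds 6 N at 0 and 600 N/m more: the weight of the parts does not move it. With jar and packing in place, the ring fully home presses it about 0.004
- jar_honey: Loose glaze jar, honey-brown body, pale label, white lid; 57 mm across, 68 mm high (lid: the top 14 mm, 54 mm across), 0.13 to 0.27 kg. Origin: centre of its underside, z up out of the lid. Standing on the table
- packing: Loose packing disc, orange with a dark round patch on top, 60 mm across, 16 mm thick, 0.06 kg. Origin: centre of its underside, z up. Lying flat on the table
- ring: Loose steel retaining ring, 0.14 kg: disc 80 mm across, 8 mm thick, with two ears along its x axis (108 mm over both, 20 mm wide, a red dot on each), a stem 26 mm across, and a six-sided black knob 26 to 54 mm up, 46 mm across flats (flats square to x, and at 60 and 120 degrees from it). Origin: centre of its underside, z up through the knob. A half turn looks the same. Stands knob up
- jar_iron: Bystander glaze jar, dark brown body, red lid, 54 mm across, 70 mm high; origin: centre of its underside. It may stand where the honey jar stood in another run
- jar_cobalt: Bystander glaze jar, blue body, black lid, 62 mm across, 75 mm high; origin: centre of its underside
- jar_celadon: Bystander glaze jar, pale green body, black lid, 65 mm across, 62 mm high; origin: centre of its underside. Between it, the ring and the barrel stand two grey banding wheels screwed to the table, 157 and 132 mm high: carry things over them well clear
Not all that is in view belongs to the job. Of the things like the jar_honey, leave any that is pink; of the rest the smaller one is meant.

How it is judged (in metres and radians):
On the way, in this order (a step that is already met when the one before it is completed fails the run):
1. the honey jar stands in the barrel, on its floor (distance between jar_honey and seat below 0.009 m and angle between the z axis of jar_honey and the z axis of barrel, either way round below 0.12 rad and horizontal distance between packing and jar_honey above 0.06 m), for 0.2 s.
2. the packing disc lies flat on the lid of the honey jar in the barrel, the ring not yet on it (distance between jar_honey and seat below 0.009 m and angle between the z axis of jar_honey and the z axis of barrel, either way round below 0.12 rad and z of packing in the frame of jar_honey between 0.064 and 0.072 m and x of packing in the frame of jar_honey between -0.009 and 0.009 m and y of packing in the frame of jar_honey between -0.009 and 0.009 m and distance between ring and packing above 0.06 m), for 0.2 s.
3. the ring is screwed home under both hooks and presses the stack on the sprung floor (value of joint floor above 0.0025 m and angle between the x axis of ring and the x axis of barrel, either way round below 0.2 rad and angle between the z axis of ring and the z axis of barrel, either way round below 0.08 rad and z of ring in the frame of barrel between 0.088 and 0.0985 m and x of ring in the frame of barrel between -0.008 and 0.008 m and y of ring in the frame of barrel between -0.008 and 0.008 m), for 0.2 s.
At the end, for the whole second after the job is handed in: Jar within 9 mm of the seat and 0.12 rad of the barrel axis; packing on its lid (64 to 72 mm up, 9 mm off in x, y); ring 88 to 98.5 mm up the barrel, 8 mm off in x, y, 0.08 rad off its axis, ears within 0.2 rad of its x axis; floor pressed over 2.5 mm; ring at rest (all of step 3 and distance between jar_honey and seat below 0.009 m and angle between the z axis of jar_honey and the z axis of barrel, either way round below 0.12 rad and z of packing in the frame of jar_honey between 0.064 and 0.072 m and x of packing in the frame of jar_honey between -0.009 and 0.009 m and y of packing in the frame of jar_honey between -0.009 and 0.009 m and linear speed of ring below 0.02 m/s); the robot touches nothing.
It fails at once if a bystander jar is shifted by more than 20 mm (distance of any of jar_iron, jar_cobalt, jar_celadon from where it was at the start of the episode above 0.02 m).
It fails at once if the honey jar is knocked over (angle between jar_honey's own z axis and vertical above 1.2 rad).
It also fails if it takes over 72 s, if anything falls off the work surface, if the arm or the gripper's body presses on something with over 40 N, if the wrist force passes 120 N, or if a joint passes its speed limit or range.

ROBOT

A 6-joint arm with a two-finger parallel gripper is mounted at the origin on a cart in front of the work surface, level with it; the furniture and walls round the work are solid. World frame = base frame: x ahead of the robot, y to its left, z up, the work surface at z = 0. Lengths are in m, angles in degrees, forces in N, time in s.
With the tool pointing down it reaches from about 0.35 to 0.875 m from the base axis. Payload 4.2 kg.
Tool frame: the origin (TCP) lies at the very end of the fingers, on their centre line; the grasp point (between the pads) lies behind it (r.grip_point_offset is the z of the grasp point in the tool frame, in m); z points along the fingers, y is the direction in which the jaws open and shut (so a half turn about z gives the same grasp; the last joint's range is limited). The gripper opens to 87 mm and grips with 3 to 60 N. Pads are 19 mm wide; open, the fingers measure 117 mm over their backs; the gripper's body (75 mm by 190 mm) begins 51 mm behind the grasp point.
Start: joints at [-50.099, 22.042, 0.453, 0, -68.411, -14.817], TCP at [0.265, -0.566, 0.223] pointing down, gripper open.
Joint ranges: [-179.83, 179.83], [-69.29, 118.12], [-61.27, 80.66], [-181.25, 117.63], [-171.15, -9.14], [-177.46, 177.46]. Speed limits (degrees/s): [159.86, 159.86, 180, 180, 180, 180].

INTERFACE

Orientations are given as a 3x3 rotation matrix whose columns are the frame's x, y, z axes.
In Python, from station import r, capture, workorder gives the robot as it stands. The module is installed in compiled form; this text tells all that it offers.
- The arm moves only by the shell command python3 -m crank 'ROWS'. ROWS is JSON, a list of rows, each an object with "delta_rot": the turn, a rotation vector about the tool's x, y, z in rad, a list of three; "linear": the shift along the tool's x, y, z in m, a list of three; "gripper": the opening in per cent of the stroke, from 0 (shut) to 100 (fully open). A call has 1 to 10 rows; each row shifts and turns the commanded pose from where the row before left it, along the tool's axes as they then stand; what a row does not reach is not made up. A row lasts 1/8 s, in which the tool goes at most 62.5 mm and 10.7 degrees, less where a joint would pass 70% of its speed; a pose out of reach is approached as far as the arm can. A call is refused whole if a number of a shift passes 0.0625 or a number of a turn 0.188, either way. A call with a gripper value outside its range is refused whole. The fingers move at their own pace and stop on an object; the grip force is fixed at half the most. Time passes only in rows, so rows that do not move let the fingers close. It gives the time, the measured TCP pose, the force and the opening at its end, in the units of the state.
- r.sense(): the state, without advancing time (a new reading comes with each control period).
- capture(name): name is "side" or "top" or "wrist"; returns a dict with "img" (400x640x3 uint8, blue, green, red), "fx", "fy", "cx", "cy" (pixels), "world_from_camera" (4x4, takes a point from camera to world coordinates). Camera axes: x right, y down, z forward; pixel columns grow to the right and rows downward; lengths in m; the calibration is good to about 2 mm. A picture is of the moment at which its call begins. There is no depth.
- workorder.finish_job(): hands the job in, once; it reports no verdict.
The state is a dict: "time_s": time; "joints": joint angles; "joint_velocities": joint speeds; "effort": joint torques, N m; "tcp_pos": TCP position; "ee_rot": TCP orientation; "wrist_force": force on the tool from outside, world axes, zero at the start; "moment": the same for the moment, N m; "gripper_width": opening from 0.0 (shut) to 1.0 (fully open).
Only numpy, scipy, OpenCV 4.12 (cv2) and the standard library are available. Lean on these libraries where they do the work, as an engineer would, in place of code of your own. Each camera call takes 0.05 s, during which the arm holds its last target.

## Working session

There is one attempt and no reset: what is moved stays moved. The work goes in short steps, Python scripts to look and compute and a shell command to move; the robot and the scene stay as the last step left them, time stands still between calls to the robot, and variables do not carry over. Pictures are saved under pics/ and viewed, and the job is handed in when it is done.

```bash
mkdir -p pics
python3 - <<'E'
from station import r, capture, workorder
import cv2,numpy as np
np.set_printoptions(precision=4,suppress=True)
print(r.sense()); print(r.grip_point_offset)
for n in ["side","top","wrist"]:
    c=capture(n); cv2.imwrite(f"pics/{n}0.png",c["img"]); np.save(f"{n}0.npy",c,allow_pickle=True)
    print(n,c["fx"],c["fy"],c["cx"],c["cy"]);print(c["world_from_camera"])
E
```

```text
{'time_s': 0.0, 'joints': array([-50.1002,  22.0908,   0.3794,  -0.0291, -68.4114, -14.8182]), 'joint_velocities': array([-0.0074, -0.0642,  0.0292, -0.0566,  0.115 , -0.0287]), 'effort': array([  0.0011, -39.0668,  18.7404,   4.2197,   0.011 ,  -0.0002]), 'tcp_pos': array([ 0.2647, -0.5655,  0.2215]), 'ee_rot': array([[-0.9058, -0.4237, -0.001 ],
       [-0.4237,  0.9058,  0.0019],
       [ 0.0001,  0.0022, -1.    ]]), 'wrist_force': array([ 0.2703, -0.0482, -0.0804]), 'moment': array([ 0.069 ,  0.0195, -0.0203]), 'gripper_width': 0.9992490127820616}
-0.0187
side 519.1323159054018 519.1323159054018 319.44721680724433 195.08601214921669
[[-0.9668 -0.1619  0.1977  0.17  ]
 [-0.2555  0.6    -0.7581  1.357 ]
 [ 0.0041 -0.7835 -0.6214  1.1983]
 [ 0.      0.      0.      1.    ]]
top 407.02107284964274 407.02107284964274 319.5481045023423 196.7903054735614
[[ 0.017  -0.9982  0.0568  0.4134]
 [-0.9998 -0.0178 -0.0129  0.0616]
 [ 0.0139 -0.0566 -0.9983  1.3648]
 [ 0.      0.      0.      1.    ]]
wrist 325.0038847854871 325.0038847854871 323.5853487017346 201.9949448474597
[[-0.4225  0.8782  0.224   0.2038]
 [ 0.9063  0.4088  0.1071 -0.5956]
 [ 0.0025  0.2482 -0.9687  0.3836]
 [ 0.      0.      0.      1.    ]]
```

View pics/side0.png

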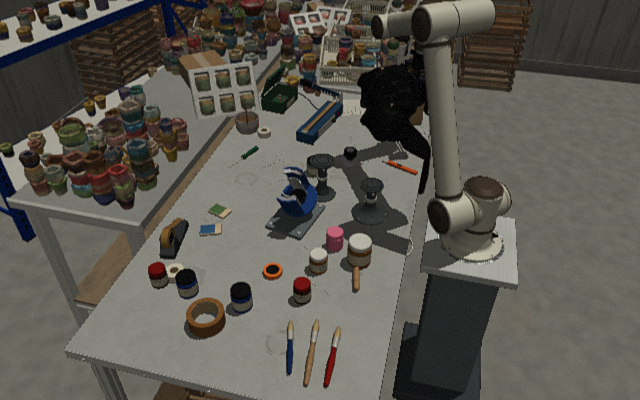

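View pics/top0.png

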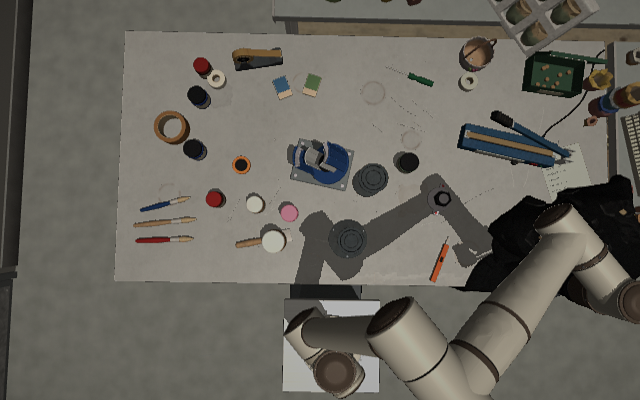

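View pics/wrist0.png

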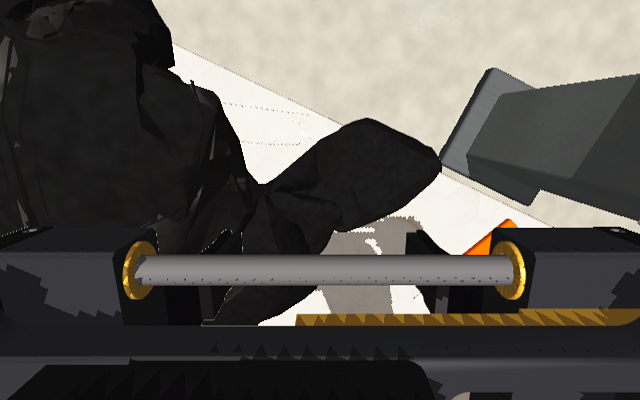

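Run:
```python
import cv2,numpy as np
s=cv2.imread("pics/side0.png");t=cv2.imread("pics/top0.png")
cv2.imwrite("pics/c1.png",cv2.resize(s[140:310,220:420],None,fx=4,fy=3.5,interpolation=cv2.INTER_CUBIC)[:600,:800])
cv2.imwrite("pics/c2.png",cv2.resize(t[120:270,220:460],None,fx=3.3,fy=3.3,interpolation=cv2.INTER_CUBIC))
```

```text
(no output)
```

View pics/c1.png

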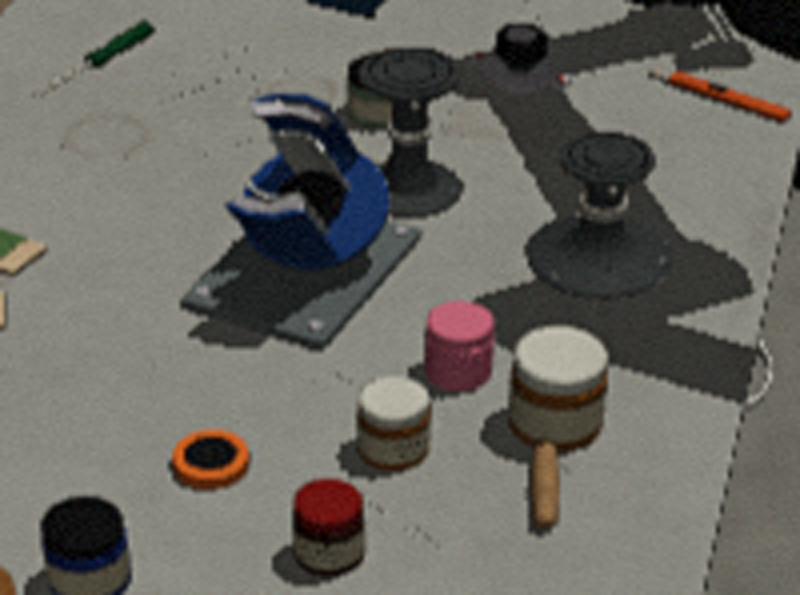

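View pics/c2.png

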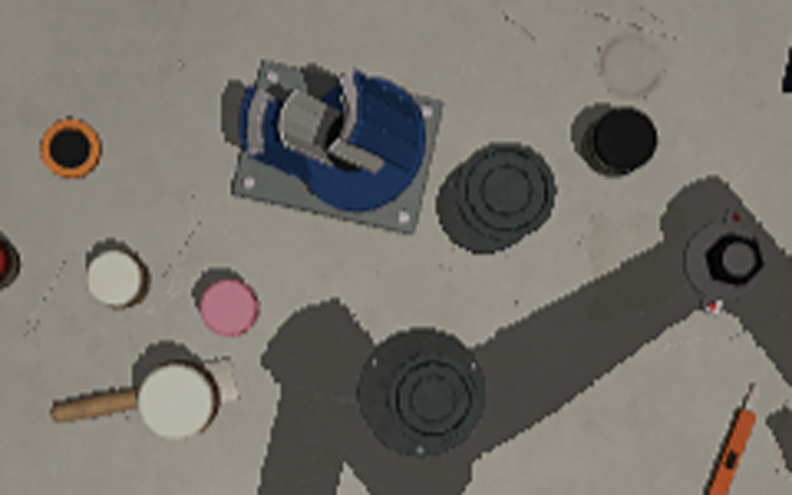

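```bash
cat > h.py <<'E'
import numpy as np,cv2
from scipy.spatial.transform import Rotation as Ro
np.set_printoptions(precision=4,suppress=True)
def load(f): return np.load(f,allow_pickle=True).item()
def ray(c,u,v):
    W=np.array(c["world_from_camera"]);d=W[:3,:3]@np.array([(u-c["cx"])/c["fx"],(v-c["cy"])/c["fy"],1.]);return W[:3,3],d/np.linalg.norm(d)
def plane(c,u,v,z):
    o,d=ray(c,u,v);return o+d*(z-o[2])/d[2]
def tri(*obs):
    A=np.zeros((3,3));b=np.zeros(3);rs=[ray(*x) for x in obs]
    for o,d in rs:
        P=np.eye(3)-np.outer(d,d);A+=P;b+=P@o
    p=np.linalg.solve(A,b);return p,[np.linalg.norm((np.eye(3)-np.outer(d,d))@(p-o)) for o,d in rs]
def proj(c,p):
    W=np.array(c["world_from_camera"]);q=W[:3,:3].T@(np.array(p)-W[:3,3]);return np.array([c["fx"]*q[0]/q[2]+c["cx"],c["fy"]*q[1]/q[2]+c["cy"]])
def delta(p,R,pt,Rt):
    "shift in tool axes, rotvec in tool axes"
    return R.T@(np.array(pt)-p), Ro.from_matrix(R.T@Rt).as_rotvec()
def blobs(c,lo,hi,roi,amin=30):
    x0,y0,x1,y1=roi;h=cv2.cvtColor(c["img"],cv2.COLOR_BGR2HSV)
    m=np.zeros(h.shape[:2],np.uint8);m[y0:y1,x0:x1]=cv2.inRange(h,np.array(lo),np.array(hi))[y0:y1,x0:x1]
    n,l,s,ce=cv2.connectedComponentsWithStats(m)
    for i in range(1,n):
        if s[i][4]>=amin: print(s[i],ce[i])
    return m
E
python3 - <<'E'
from h import *
t=load("top0.npy");s=load("side0.npy")
def hsv(c,u,v): return cv2.cvtColor(c["img"],cv2.COLOR_BGR2HSV)[v,u]
print(hsv(t,255,204),hsv(t,241,154),hsv(t,225,150),hsv(s,318,254),hsv(s,310,275),hsv(t,272,240))
print("orange top");blobs(t,(5,150,100),(20,255,255),(220,140,260,185))
print("orange side");blobs(s,(5,150,100),(20,255,255),(255,255,290,285))
print("white top");blobs(t,(20,0,170),(60,60,255),(240,185,300,260))
print("white side");blobs(s,(20,0,150),(60,60,255),(300,230,380,280))
print("knob top");blobs(t,(0,0,0),(179,255,40),(420,185,460,215))
print("knob side");blobs(s,(0,0,0),(179,255,40),(335,140,365,165))
E
```

```text
[ 28  24 178] [ 18  23 136] [ 21  26 137] [ 28  21 179] [30 25 51] [ 32  20 179]
orange top
[232 156  18  18 123] [241.1545 164.7154]
orange side
[263 263  19  14 118] [272.2119 270.2881]
white top
[247 197  15  15 181] [253.9779 204.0552]
[263 231  21  22 350] [272.7114 241.48  ]
white side
[349 234  23  15 262] [359.9313 240.8893]
[310 247  17  12 152] [317.8224 252.8092]
knob top
[434 191  17  16 125] [441.16 198.32]
knob side
[344 147  13  14 115] [349.913  154.0522]
```

Run:
```python
from h import *
t=load("top0.npy");s=load("side0.npy")
print("jar",tri((t,254.5,204.5),(s,318,252.5)), plane(t,254.2,204.3,.068),plane(s,318,252.5,.068))
print("pack",tri((t,241.2,164.7),(s,272.2,270.3)), plane(t,241.2,164.7,.014),plane(s,272.2,270,.014))
print("knob",tri((t,441.5,198.5),(s,350,152)), plane(t,441.5,198.5,.054),plane(s,350,152.,.054))
h=cv2.cvtColor(t["img"],cv2.COLOR_BGR2HSV)
# red dots
m=cv2.inRange(h,np.array([0,110,50]),np.array([8,255,255]))|cv2.inRange(h,np.array([165,110,50]),np.array([179,255,255]))
ys,xs=np.nonzero(m[175:225,420:460]);print(list(zip(xs+420,ys+175)))
h=cv2.cvtColor(s["img"],cv2.COLOR_BGR2HSV)
m=cv2.inRange(h,np.array([0,110,50]),np.array([8,255,255]))|cv2.inRange(h,np.array([165,110,50]),np.array([179,255,255]))
ys,xs=np.nonzero(m[135:175,325:375]);print(list(zip(xs+325,ys+135)))
```

```text
jar (array([0.4604, 0.2519, 0.0662]), [np.float64(0.0013863290205736794), np.float64(0.0013863290205737332)]) [0.4596 0.2523 0.068 ] [0.4613 0.2538 0.068 ]
pack (array([0.594 , 0.3081, 0.008 ]), [np.float64(0.0005085993283321944), np.float64(0.0005085993283322628)]) [0.5927 0.3069 0.014 ] [0.5928 0.3122 0.014 ]
knob (array([ 0.4904, -0.3541,  0.042 ]), [np.float64(0.00024135504692250777), np.float64(0.00024135504692252192)]) [ 0.4895 -0.3503  0.054 ] [ 0.4873 -0.3363  0.054 ]
[(np.int64(442), np.int64(185)), (np.int64(443), np.int64(185)), (np.int64(442), np.int64(186)), (np.int64(443), np.int64(186)), (np.int64(435), np.int64(212)), (np.int64(436), np.int64(212)), (np.int64(435), np.int64(213)), (np.int64(436), np.int64(213))]
[(np.int64(339), np.int64(156)), (np.int64(360), np.int64(162))]
```

Run:
```python
from h import *
t=load("top0.npy");s=load("side0.npy")
a=t["img"][125:200,275:365];cv2.imwrite("pics/c3.png",cv2.resize(a,None,fx=8,fy=8,interpolation=cv2.INTER_CUBIC))
a=s["img"][155:245,255:335];cv2.imwrite("pics/c4.png",cv2.resize(a,None,fx=6.6,fy=6.6,interpolation=cv2.INTER_CUBIC))
w=load("wrist0.npy")["world_from_camera"]
R=np.array([[-0.9058, -0.4237, -0.001 ],[-0.4237,  0.9058,  0.0019],[ 0.0001,  0.0022, -1.    ]])
print("cam in tool",R.T@w[:3,:3],R.T@(w[:3,3]-np.array([ 0.2647, -0.5655,  0.2215])))
```

```text
cam in tool [[-0.0013 -0.9687 -0.2483]
 [ 1.     -0.0013 -0.0001]
 [-0.0003 -0.2483  0.9687]] [ 0.0679 -0.0011 -0.1621]
```

View pics/c3.png

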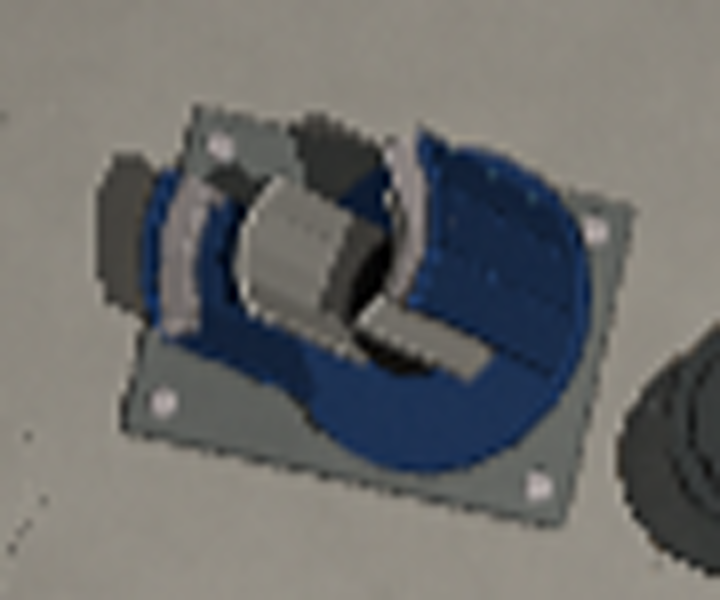

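View pics/c4.png

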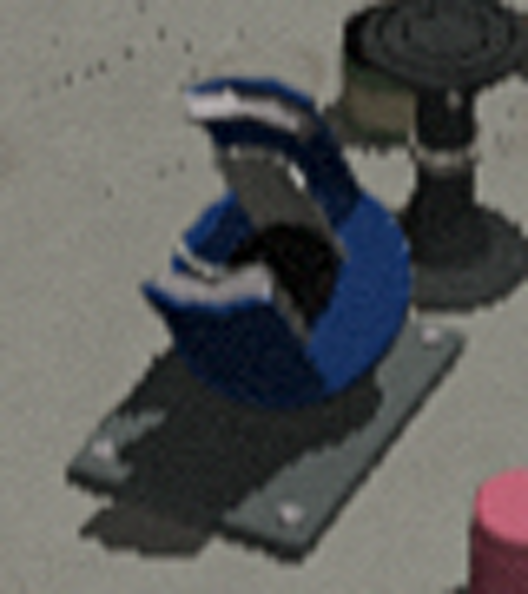

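Run:
```python
from h import *
t=load("top0.npy");s=load("side0.npy")
A=(t,275+185/8,125+260/8);B=(t,275+405/8,125+215/8)
a=(s,255+215/6.6,155+285/6.6);b=(s,255+245/6.6,155+105/6.6)
for n,p in (("Aa",(A,a)),("Ab",(A,b)),("Ba",(B,a)),("Bb",(B,b))): print(n,tri(*p))
for q in [(220,145),(597,230),(165,403),(540,487)]: print("screw",plane(t,275+q[0]/8,125+q[1]/8,.014))
for q in [(195,105),(635,205),(125,432),(558,525)]: print("corner",plane(t,275+q[0]/8,125+q[1]/8,.014))
for q in [(289,514),(432,334),(103,449)]: print("screw side",plane(s,255+q[0]/6.6,155+q[1]/6.6,.014))
```

```text
Aa (array([0.6009, 0.1126, 0.1434]), [np.float64(0.0003421996252124708), np.float64(0.0003421996252122855)])
Ab (array([0.584 , 0.108 , 0.2524]), [np.float64(7.085735405675917e-05), np.float64(7.085735405670617e-05)])
Ba (array([0.6311, 0.0278, 0.0715]), [np.float64(0.0003777470040837283), np.float64(0.00037774700408332596)])
Bb (array([0.6102, 0.031 , 0.194 ]), [np.float64(0.0005976444413562929), np.float64(0.0005976444413563838)])
screw [0.6692 0.1043 0.014 ]
screw [ 0.6364 -0.0541  0.014 ]
screw [0.5603 0.1251 0.014 ]
screw [ 0.5281 -0.0317  0.014 ]
corner [0.6859 0.1151 0.014 ]
corner [ 0.6472 -0.0699  0.014 ]
corner [0.5479 0.1415 0.014 ]
corner [ 0.5123 -0.0394  0.014 ]
screw side [0.5616 0.1279 0.014 ]
screw side [ 0.5278 -0.0302  0.014 ]
screw side [0.6693 0.1052 0.014 ]
```

```bash
cat >> h.py <<'E'
def barrel(yaw=11.5,o=(0.594,0.015,0.0685)):
    a=np.radians(yaw);y=np.array([np.cos(a),-np.sin(a),0]);h=np.array([np.sin(a),np.cos(a),0])
    z=0.5*h+np.cos(np.pi/6)*np.array([0,0,1]);x=np.cross(y,z);return np.array(o),np.column_stack([x,y,z])
def Rtool(B): # tool z=-zb, x=xb, y=-yb
    return np.column_stack([B[:,0],-B[:,1],-B[:,2]])
def tell(pt,Rt,p=None,R=None):
    from station import r
    if p is None: q=r.sense();p=q["tcp_pos"];R=q["ee_rot"];print("t",q["time_s"],"tcp",p,"J",q["joints"],"F",q["wrist_force"],"w",q["gripper_width"])
    l,w=delta(p,R,pt,Rt)
    print("shift-first",l,"rot",w,"deg",np.degrees(np.linalg.norm(w)),"turn-first shift",Rt.T@(np.array(pt)-p))
E
python3 - <<'E'
from h import *
t=load("top0.npy")
o,B=barrel();print(o,B)
R=Rtool(B);m=o+.093*B[:,2]
pt=m-R@np.array([.0757,0,.150]);print(pt)
tell(pt,R)
print("ring",plane(t,439,199,.008),plane(t,442.5,185.5,.008)-plane(t,435.5,212.5,.008))
E
```

```text
[0.594  0.015  0.0685] [[-0.1727  0.9799  0.0997]
 [-0.8486 -0.1994  0.49  ]
 [ 0.5     0.      0.866 ]]
[0.6313 0.1983 0.2411]
t 0.15 tcp [ 0.2648 -0.5656  0.2217] J [-50.0991  22.08     0.3992  -0.0207 -68.4104 -14.8172] F [ 0.2473 -0.3461 -0.6548] w 1.0006800570021046
shift-first [-0.6557  0.5366 -0.0185] rot [ 0.2455  0.4854 -0.91  ] deg 60.745466023539045 turn-first shift [-0.7019 -0.2068 -0.4276]
ring [ 0.4903 -0.3564  0.008 ] [ 0.091  -0.0235  0.    ]
```

```bash
python3 -m crank '[{"delta_rot":[0,0,0],"linear":[0,0,-0.05],"gripper":100},{"delta_rot":[0,0,0],"linear":[0,0,-0.06],"gripper":100},{"delta_rot":[0,0,0],"linear":[0,0,-0.06],"gripper":100},{"delta_rot":[0.041,0.081,-0.152],"linear":[0,0,0],"gripper":100},{"delta_rot":[0.041,0.081,-0.152],"linear":[0,0,0],"gripper":100},{"delta_rot":[0.041,0.081,-0.152],"linear":[0,0,0],"gripper":100},{"delta_rot":[0.041,0.081,-0.152],"linear":[0,0,0],"gripper":100},{"delta_rot":[0.041,0.081,-0.152],"linear":[0,0,0],"gripper":100},{"delta_rot":[0.041,0.081,-0.152],"linear":[0,0,0],"gripper":100}]'
python3 - <<'E'
from h import *
o,B=barrel();R=Rtool(B);tell([0.6313,0.1983,0.2411],R)
E
```

```text
time_s: 1.27
tcp_pos: [0.2654, -0.5657, 0.3922]
ee_rot: [[-0.165, -0.981, -0.098], [-0.848, 0.192, -0.494], [0.503, 0.001, -0.864]]
wrist_force: [0.1, -0.1, -0.3]
gripper_width: 1.0
t 1.275 tcp [ 0.2654 -0.5657  0.3922] J [-38.9544   6.6225 -13.1689  31.2662 -59.1127  14.2048] F [ 0.0928 -0.0647 -0.3232] w 1.0002829456492341
shift-first [-0.7844 -0.2129 -0.2825] rot [-0.0029 -0.004   0.0075] deg 0.5121929275937933 turn-first shift [-0.7871 -0.2063 -0.28  ]
```

```bash
python3 -m crank '[{"delta_rot":[0,0,0],"linear":[-0.056,-0.0148,-0.02],"gripper":100},{"delta_rot":[0,0,0],"linear":[-0.056,-0.0148,-0.02],"gripper":100},{"delta_rot":[0,0,0],"linear":[-0.056,-0.0148,-0.02],"gripper":100},{"delta_rot":[0,0,0],"linear":[-0.056,-0.0148,-0.02],"gripper":100},{"delta_rot":[0,0,0],"linear":[-0.056,-0.0148,-0.02],"gripper":100},{"delta_rot":[0,0,0],"linear":[-0.056,-0.0148,-0.02],"gripper":100},{"delta_rot":[0,0,0],"linear":[-0.056,-0.0148,-0.02],"gripper":100}]' && python3 -m crank '[{"delta_rot":[0,0,0],"linear":[-0.056,-0.0148,-0.02],"gripper":100},{"delta_rot":[0,0,0],"linear":[-0.056,-0.0148,-0.02],"gripper":100},{"delta_rot":[0,0,0],"linear":[-0.056,-0.0148,-0.02],"gripper":100},{"delta_rot":[0,0,0],"linear":[-0.056,-0.0148,-0.02],"gripper":100},{"delta_rot":[0,0,0],"linear":[-0.056,-0.0148,-0.02],"gripper":100},{"delta_rot":[0,0,0],"linear":[-0.056,-0.0148,-0.02],"gripper":100},{"delta_rot":[0,0,0],"linear":[-0.056,-0.0148,-0.02],"gripper":100},{"delta_rot":[0,0,0],"linear":[0,0,0],"gripper":100}]'
python3 - <<'E'
from h import *
from station import capture
o,B=barrel();R=Rtool(B);tell([0.6313,0.1983,0.2411],R)
c=capture("wrist");np.save("w1.npy",c,allow_pickle=True);cv2.imwrite("pics/w1.png",c["img"])
E
```

```text
time_s: 2.15
tcp_pos: [0.4477, -0.1832, 0.3168]
ee_rot: [[-0.171, -0.98, -0.098], [-0.848, 0.197, -0.492], [0.501, -0.001, -0.865]]
wrist_force: [0.8, 0.2, 0.3]
gripper_width: 0.996
time_s: 3.15
tcp_pos: [0.6302, 0.1991, 0.2367]
ee_rot: [[-0.166, -0.981, -0.101], [-0.847, 0.194, -0.495], [0.505, 0.004, -0.863]]
wrist_force: [-0.5, -0.7, -0.2]
gripper_width: 1.002
t 3.15 tcp [0.6302 0.1991 0.2367] J [ 39.6282  35.2109  11.8282  18.4615 -91.0598 -54.4496] F [-0.5459 -0.6502 -0.2404] w 1.0019751415386688
shift-first [ 0.0028 -0.0012 -0.0035] rot [ 0.0004 -0.0057  0.0065] deg 0.4959841088418903 turn-first shift [ 0.0027 -0.0012 -0.0035]
```

View pics/w1.png

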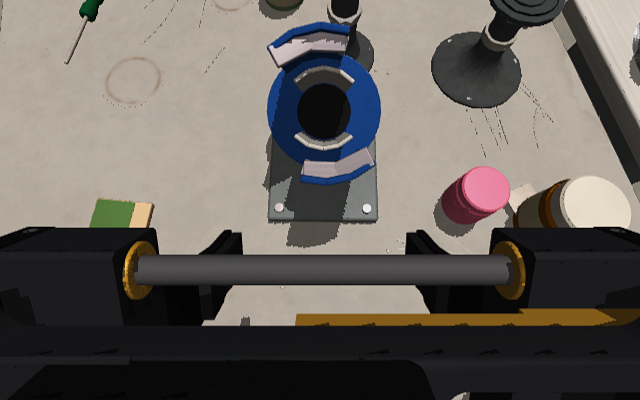

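Run:
```python
from h import *
c=load("w1.npy")
a=c["img"][10:200,250:400];cv2.imwrite("pics/w1c.png",cv2.resize(a,None,fx=3.15,fy=3.15,interpolation=cv2.INTER_CUBIC)[:600])
g=c["img"]
# dark floor
b=cv2.inRange(cv2.cvtColor(g,cv2.COLOR_BGR2GRAY),0,35)
n,l,s,ce=cv2.connectedComponentsWithStats(b[0:220]);
i=l[110,324];print(s[i],ce[i])
h=cv2.cvtColor(g,cv2.COLOR_BGR2HSV)
cs,_=cv2.findContours((l==i).astype(np.uint8),cv2.RETR_EXTERNAL,cv2.CHAIN_APPROX_NONE);print(cv2.fitEllipse(cs[0]))
m=cv2.inRange(h,np.array([100,120,20]),np.array([125,255,255]))
n,l,s,ce=cv2.connectedComponentsWithStats(m[0:220]);
for k in range(1,n):
  if s[k][4]>100: print(s[k],ce[k])
o,B=barrel()
for nm,p in (("o",[0,0,0]),("floor",[0,0,.014]),("mouth",[0,0,.093]),("+x post",[.061,0,.116]),("-x post",[-.061,0,.116])): print(nm,proj(c,o+B@np.array(p)))
for sg in (0,180):
  for an in (-48,48):
    for rr in (.032,.036):
      th=np.radians(sg+an);print(sg,an,rr,proj(c,o+B@np.array([rr*np.cos(th),rr*np.sin(th),.093])))
  for an in (-18,45):
      for rr in (.058,.064):
        th=np.radians(sg+an);print("post",sg,an,rr,proj(c,o+B@np.array([rr*np.cos(th),rr*np.sin(th),.116])))
```

```text
[ 271   51   80  114 5507] [309.8914 109.28  ]
((312.14215087890625, 107.7498779296875), (76.63871002197266, 105.69955444335938), 6.811221599578857)
[269  22  81  26 715] [311.9874  31.0951]
[ 267   52  114  112 6090] [322.8553 107.5966]
[300 161  76  25 516] [335.3081 176.9031]
o [322.8246 111.0009]
floor [322.8091 110.6521]
mouth [322.695  108.0853]
+x post [322.9951  27.4599]
-x post [322.34   178.5072]
0 -48 0.032 [349.3424  83.3732]
0 -48 0.036 [352.7397  80.2227]
0 48 0.032 [296.2554  83.0742]
0 48 0.036 [292.8832  79.8842]
post 0 -18 0.058 [345.3039  35.6048]
post 0 -18 0.064 [347.7807  27.7916]
post 0 45 0.058 [272.3905  54.235 ]
post 0 45 0.064 [266.9718  48.5388]
180 -48 0.032 [296.9579 131.9532]
180 -48 0.036 [293.8024 134.8795]
180 48 0.032 [348.2132 132.2247]
180 48 0.036 [351.3406 135.1831]
post 180 -18 0.058 [302.1023 171.8864]
post 180 -18 0.064 [300.0852 178.2494]
post 180 45 0.058 [369.3511 156.161 ]
post 180 45 0.064 [373.9942 161.0419]
```

View pics/w1c.png

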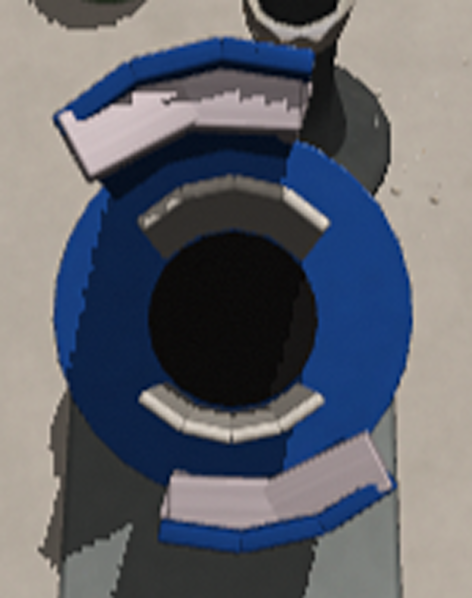

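Run:
```python
from h import *
c=load("w1.npy")
print(plane(c,278.5,208,.014),plane(c,366.5,208.5,.014))
w=c["img"];h=cv2.cvtColor(w,cv2.COLOR_BGR2HSV);print(h[200,480])
t=load("top0.npy");s=load("side0.npy")
for o in ((0.594,0.015,0.0685),(0.5929,0.0157,0.0682)):
  o,B=barrel(o=o)
  for sg,nm in ((0,"+x"),(180,"-x")):
    for an in (-18,45):
      th=np.radians(sg+an);p=o+B@np.array([.064*np.cos(th),.064*np.sin(th),.116])
      q=proj(t,p);q2=proj(s,p);print(nm,an,"topcrop",(q-[275,125])*8,"sidecrop",(q2-[255,155])*6.6)
```

```text
[0.6692 0.107  0.014 ] [0.5604 0.1292 0.014 ]
[170 103 233]
+x -18 topcrop [423.1562 309.5817] sidecrop [313.6587  98.9189]
+x 45 topcrop [424.5279 131.1252] sidecrop [187.3562  91.7695]
-x -18 topcrop [168.895  170.4777] sidecrop [144.9254 289.9703]
-x 45 topcrop [165.1663 341.8195] sidecrop [273.8354 299.4   ]
+x -18 topcrop [421.1377 312.693 ] sidecrop [315.3912 100.533 ]
+x 45 topcrop [422.5289 134.2405] sidecrop [189.0299  93.3647]
-x -18 topcrop [167.0261 173.4563] sidecrop [146.625  291.6696]
-x 45 topcrop [163.2805 344.7943] sidecrop [275.5965 301.1206]
```

```bash
cat >> h.py <<'E'
O=(0.5932,0.0165,0.0682)
def Rdown(yaw=11.5):
    a=np.radians(yaw);x=np.array([-np.sin(a),-np.cos(a),0]);z=np.array([0,0,-1.]);return np.column_stack([x,np.cross(z,x),z])
E
python3 - <<'E'
from h import *
t=load("top0.npy");s=load("side0.npy")
print("big",tri((t,272.7,241.5),(s,360,240)))
print("pink",tri((t,289,212),(s,335,231)))
print(Rdown()); tell([.4605,.2528,.17],Rdown())
E
```

```text
big (array([0.344 , 0.1886, 0.0899]), [np.float64(2.8602925843834814e-05), np.float64(2.8602925843670493e-05)])
pink (array([0.4358, 0.1412, 0.0642]), [np.float64(0.001323747707218651), np.float64(0.0013237477072188426)])
[[-0.1994 -0.9799  0.    ]
 [-0.9799  0.1994  0.    ]
 [ 0.      0.     -1.    ]]
t 3.2 tcp [0.6297 0.1972 0.2385] J [ 39.5326  34.9953  11.7048  18.4887 -91.0928 -54.4441] F [-0.0364 -1.7646  0.2589] w 0.9981505590124486
shift-first [-0.0533  0.1766  0.0487] rot [ 0.0015 -0.5288  0.0044] deg 30.30004165733463 turn-first shift [-0.0208  0.1769  0.0685]
```

```bash
python3 -m crank '[{"delta_rot":[0,-0.176,0],"linear":[0,0,0],"gripper":100},{"delta_rot":[0,-0.176,0],"linear":[0,0,0],"gripper":100},{"delta_rot":[0,-0.176,0.004],"linear":[0,0,0],"gripper":100},{"delta_rot":[0,0,0],"linear":[-0.007,0.059,0.0],"gripper":100},{"delta_rot":[0,0,0],"linear":[-0.007,0.059,0.03],"gripper":100},{"delta_rot":[0,0,0],"linear":[-0.007,0.059,0.037],"gripper":100},{"delta_rot":[0,0,0],"linear":[0,0,0],"gripper":100}]'
python3 - <<'E'
from h import *
from station import capture
tell([.4605,.2528,.038],Rdown())
for n in ("wrist","top","side"):
  c=capture(n);np.save(n[0]+"2.npy",c,allow_pickle=True);cv2.imwrite("pics/%s2.png"%n[0],c["img"])
E
```

```text
time_s: 4.08
tcp_pos: [0.4645, 0.2457, 0.1783]
ee_rot: [[-0.2, -0.98, -0.004], [-0.98, 0.2, -0.002], [0.003, 0.004, -1.0]]
wrist_force: [0.5, -0.0, 0.7]
gripper_width: 1.0
t 4.075 tcp [0.4645 0.2457 0.1783] J [ 45.5181  14.7294 -17.0094  -0.1243 -58.5185 -56.9663] F [ 0.5254 -0.0118  0.7316] w 1.0001536642714857
shift-first [-0.0065  0.0048  0.1403] rot [ 0.004  -0.0028 -0.0002] deg 0.2785325188077983 turn-first shift [-0.0061  0.0053  0.1403]
```

View pics/w2.png

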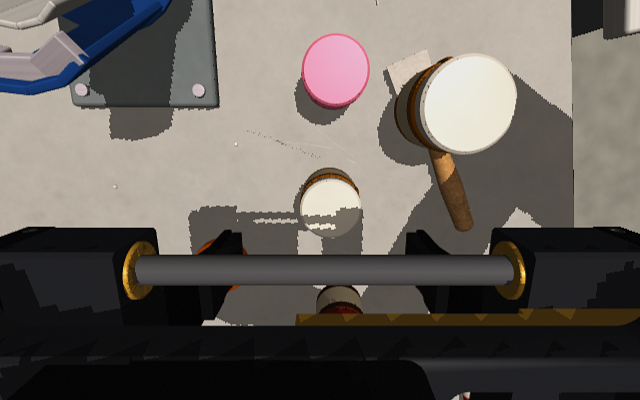

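View pics/s2.png

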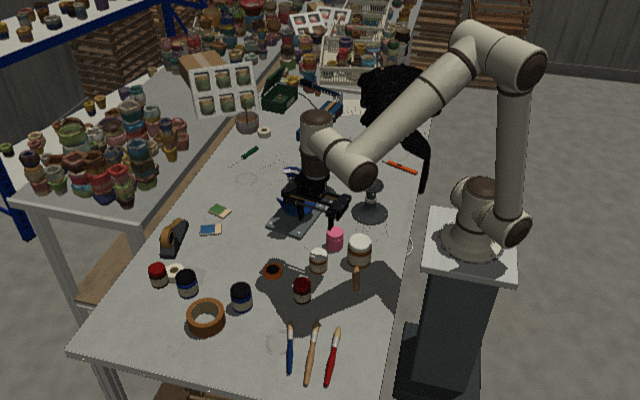

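View pics/t2.png

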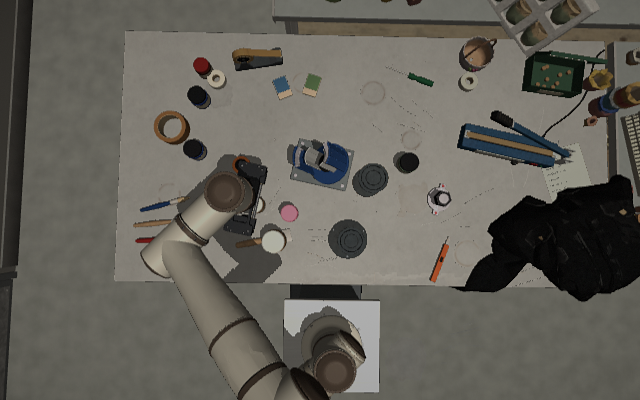

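Run:
```python
from h import *
w=load("w2.npy");t=load("t2.npy")
a=w["img"][150:260,270:400];cv2.imwrite("pics/w2c.png",cv2.resize(a,None,fx=5,fy=5))
print(plane(w,331,207,.068))
a=t["img"][175:220,415:465];cv2.imwrite("pics/t2c.png",cv2.resize(a,None,fx=12,fy=12,interpolation=cv2.INTER_CUBIC))
print("pink",plane(w,335.5,70,.064))
```

```text
[0.4591 0.2524 0.068 ]
pink [0.4337 0.1435 0.064 ]
```

View pics/w2c.png

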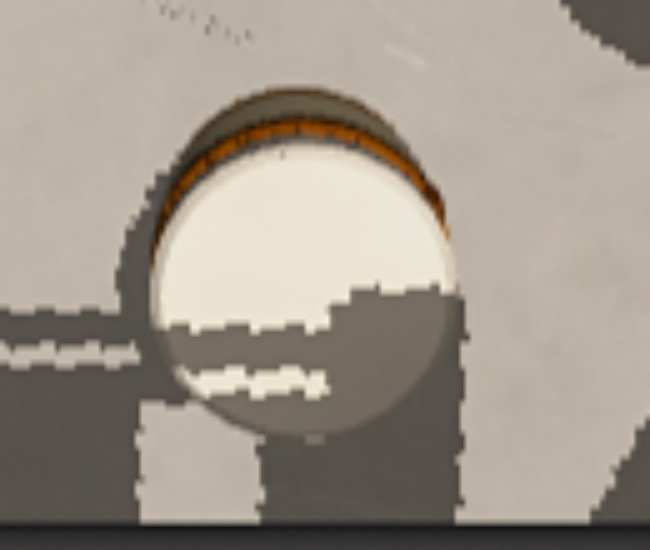

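View pics/t2c.png

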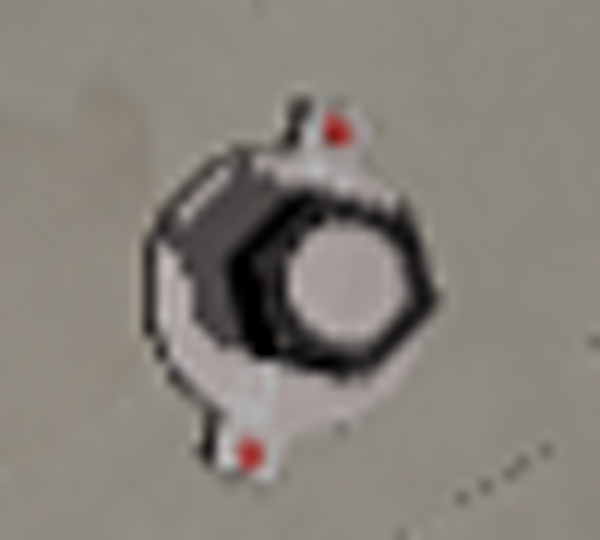

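```bash
python3 -m crank '[{"delta_rot":[0.004,-0.003,0],"linear":[-0.0057,0.0061,0.02],"gripper":100},{"delta_rot":[0,0,0],"linear":[0,0,0.04],"gripper":100},{"delta_rot":[0,0,0],"linear":[0,0,0.04],"gripper":100},{"delta_rot":[0,0,0],"linear":[0,0,0.04],"gripper":100},{"delta_rot":[0,0,0],"linear":[0,0,0],"gripper":100}]'
python3 - <<'E'
from h import *
tell([.4596,.2525,.038],Rdown())
E
```

```text
time_s: 4.85
tcp_pos: [0.4661, 0.2548, 0.0386]
ee_rot: [[-0.203, -0.979, 0.003], [-0.979, 0.203, 0.001], [-0.002, -0.003, -1.0]]
wrist_force: [-0.2, -0.0, 1.3]
gripper_width: 0.994
t 4.85 tcp [0.4661 0.2548 0.0386] J [ 46.2148  25.0823 -25.8356   0.1196 -38.9279 -58.0258] F [-0.2065 -0.0265  1.3203] w 0.99410104152766
shift-first [0.0036 0.0059 0.0005] rot [-0.0025  0.0016 -0.0038] deg 0.27756235897072545 turn-first shift [0.0035 0.0059 0.0006]
```

```bash
python3 -m crank '[{"delta_rot":[0,0,0],"linear":[0.0035,0.006,0],"gripper":100},{"delta_rot":[0,0,0],"linear":[0,0,0],"gripper":100}]'
python3 - <<'E'
from h import *
tell([.4596,.2525,.038],Rdown())
E
```

```text
time_s: 5.1
tcp_pos: [0.4602, 0.2546, 0.0423]
ee_rot: [[-0.201, -0.98, 0.009], [-0.98, 0.201, 0.007], [-0.009, -0.007, -1.0]]
wrist_force: [0.3, 0.7, -0.3]
gripper_width: 1.0
t 5.1 tcp [0.4602 0.2546 0.0423] J [ 46.6924  24.1774 -26.7512   0.1457 -38.4348 -58.414 ] F [ 0.3266  0.7182 -0.3402] w 1.000271315175287
shift-first [0.0022 0.0002 0.0043] rot [-0.0072  0.0086 -0.0019] deg 0.6521213770744829 turn-first shift [0.0022 0.0002 0.0043]
```

```bash
python3 -m crank '[{"delta_rot":[0,0,0],"linear":[0.002,0,0.003],"gripper":70},{"delta_rot":[0,0,0],"linear":[0,0,0],"gripper":40},{"delta_rot":[0,0,0],"linear":[0,0,0],"gripper":0},{"delta_rot":[0,0,0],"linear":[0,0,0],"gripper":0}]'
python3 - <<'E'
from h import *
tell([.4596,.2525,.038],Rdown())
E
```

```text
time_s: 5.6
tcp_pos: [0.4592, 0.2522, 0.0373]
ee_rot: [[-0.201, -0.98, 0.006], [-0.98, 0.201, 0.005], [-0.006, -0.005, -1.0]]
wrist_force: [-0.3, 1.0, 1.6]
gripper_width: 0.634
t 5.6 tcp [0.4592 0.2522 0.0373] J [ 46.5857  24.5402 -27.1399   0.1373 -37.8846 -58.2909] F [-0.2804  0.9786  1.6143] w 0.6341705580812205
shift-first [-0.0004 -0.0003 -0.0007] rot [-0.0053  0.0057 -0.0017] deg 0.45399065259248383 turn-first shift [-0.0004 -0.0003 -0.0007]
```

```bash
python3 -m crank '[{"delta_rot":[0,0,0],"linear":[0,0,0],"gripper":0},{"delta_rot":[0,0,0],"linear":[0,0,-0.03],"gripper":0},{"delta_rot":[0,0,0],"linear":[0,0,-0.06],"gripper":0},{"delta_rot":[0,0,0],"linear":[0,0,-0.06],"gripper":0},{"delta_rot":[0,0,0],"linear":[0,0,-0.06],"gripper":0},{"delta_rot":[0,0.131,0],"linear":[0,0,0],"gripper":0},{"delta_rot":[0,0.131,0],"linear":[0,0,0],"gripper":0},{"delta_rot":[0,0.131,0],"linear":[0,0,0],"gripper":0},{"delta_rot":[0,0.131,0],"linear":[0,0,0],"gripper":0}]'
python3 - <<'E'
from h import *
o,B=barrel(o=O);print(o+.19*B[:,2])
tell(o+.19*B[:,2],Rtool(B))
E
```

```text
time_s: 6.72
tcp_pos: [0.4576, 0.2513, 0.2469]
ee_rot: [[-0.177, -0.98, -0.096], [-0.849, 0.201, -0.489], [0.499, -0.005, -0.867]]
wrist_force: [1.4, -1.6, -1.7]
gripper_width: 0.641
[0.6121 0.1096 0.2327]
t 6.725 tcp [0.4576 0.2513 0.2469] J [ 53.8094  23.231   -4.6186  12.1929 -89.6888 -68.5571] F [ 1.3542 -1.5999 -1.7048] w 0.640940130756439
shift-first [ 0.0859 -0.1798  0.0667] rot [-0.0032  0.0015 -0.004 ] deg 0.3057929472711735 turn-first shift [ 0.0866 -0.1797  0.0663]
```

```bash
python3 -m crank '[{"delta_rot":[-0.003,0.0015,-0.004],"linear":[0.0215,-0.045,0],"gripper":0},{"delta_rot":[0,0,0],"linear":[0.0215,-0.045,0.02],"gripper":0},{"delta_rot":[0,0,0],"linear":[0.0215,-0.045,0.023],"gripper":0},{"delta_rot":[0,0,0],"linear":[0.0215,-0.045,0.023],"gripper":0},{"delta_rot":[0,0,0],"linear":[0,0,0],"gripper":0},{"delta_rot":[0,0,0],"linear":[0,0,0],"gripper":0}]'
python3 - <<'E'
from h import *
from station import capture
o,B=barrel(o=O)
tell(o+.19*B[:,2],Rtool(B))
for n in ("wrist","top","side"):
  c=capture(n);np.save(n[0]+"3.npy",c,allow_pickle=True);cv2.imwrite("pics/%s3.png"%n[0],c["img"])
a=c["img"][120:250,240:380];cv2.imwrite("pics/s3c.png",cv2.resize(a,None,fx=4.5,fy=4.5,interpolation=cv2.INTER_CUBIC))
E
```

```text
time_s: 7.48
tcp_pos: [0.6125, 0.1097, 0.2321]
ee_rot: [[-0.173, -0.98, -0.1], [-0.85, 0.2, -0.487], [0.497, 0.001, -0.868]]
wrist_force: [-0.4, 0.5, -1.1]
gripper_width: 0.633
t 7.475 tcp [0.6125 0.1097 0.2321] J [ 34.4176  29.7202   1.1219  20.3057 -84.1963 -52.1247] F [-0.3519  0.506  -1.1081] w 0.6332224904726756
shift-first [ 0.0005  0.0003 -0.0005] rot [ 0.0009  0.0032 -0.0001] deg 0.19062736059557253 turn-first shift [ 0.0005  0.0003 -0.0005]
```

View pics/w3.png

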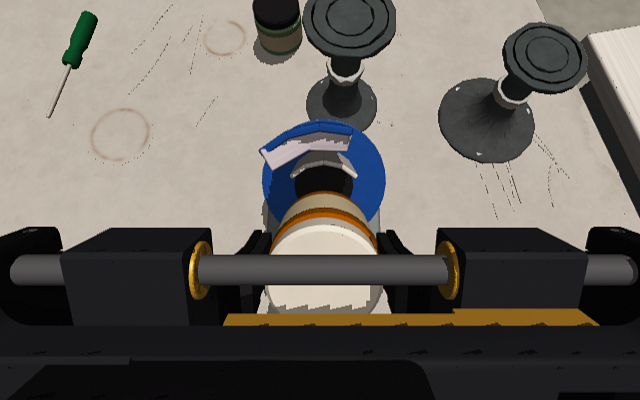

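View pics/s3c.png

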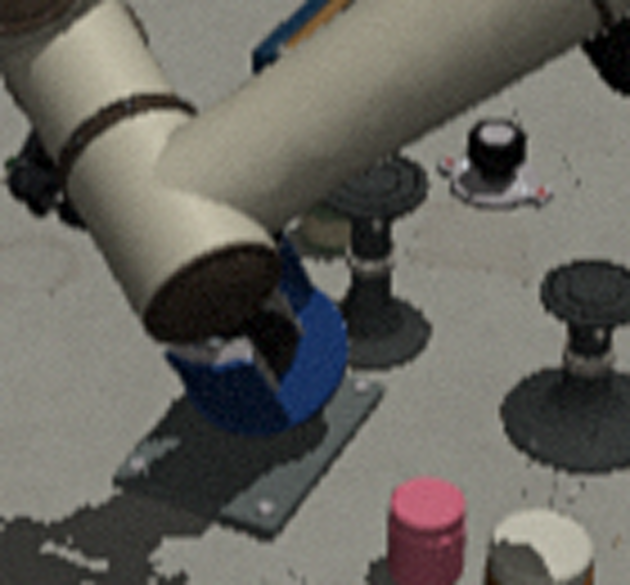

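Run:
```python
from h import *
c=load("w3.npy")
a=c["img"][115:235,250:400];cv2.imwrite("pics/w3c.png",cv2.resize(a,None,fx=5,fy=5,interpolation=cv2.INTER_CUBIC)[:600])
o,B=barrel(o=O)
for an in (-48,-20,0,20,48):
   for rr in (.032,.036):
      th=np.radians(an);print(an,rr,(proj(c,o+B@np.array([rr*np.cos(th),rr*np.sin(th),.093]))-[250,115])*5)
for an in (-18,45):
   for rr in (.058,.064):
      th=np.radians(an);print("post",an,rr,(proj(c,o+B@np.array([rr*np.cos(th),rr*np.sin(th),.116]))-[250,115])*5)
# blue disc extents
h=cv2.cvtColor(c["img"],cv2.COLOR_BGR2HSV);m=cv2.inRange(h,np.array([100,120,20]),np.array([125,255,255]))
for v in (165,175,185,195): x=np.nonzero(m[v])[0];print(v,x.min(),x.max())
for v in range(150,200,10):
   pass
```

```text
-48 0.032 [517.5188 313.8864]
-48 0.036 [536.4121 297.3915]
-20 0.032 [438.2078 260.4561]
-20 0.036 [447.0415 236.905 ]
0 0.032 [369.5564 248.5076]
0 0.036 [369.5262 223.3593]
20 0.032 [300.9276 260.6856]
20 0.036 [292.0355 237.1616]
48 0.032 [221.7219 314.3919]
48 0.036 [202.7807 297.9579]
post -18 0.058 [496.0931 108.3741]
post -18 0.064 [509.9863  67.1373]
post 45 0.058 [ 85.1319 209.0607]
post 45 0.064 [ 54.1948 179.4335]
165 264 382
175 263 384
185 263 384
195 264 383
```

View pics/w3c.png

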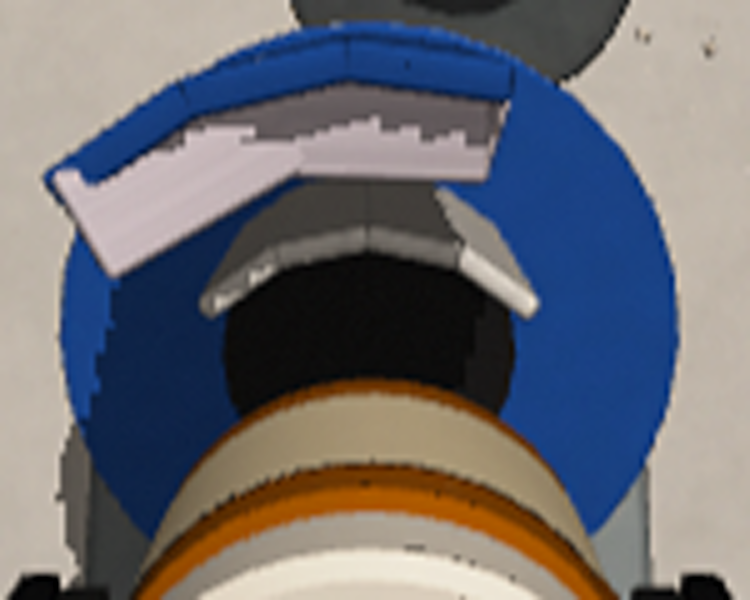

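```bash
python3 -m crank '[{"delta_rot":[0,0.003,0],"linear":[0,0,0.03],"gripper":0},{"delta_rot":[0,0,0],"linear":[0,0,0.03],"gripper":0},{"delta_rot":[0,0,0],"linear":[0,0,0.02],"gripper":0},{"delta_rot":[0,0,0],"linear":[0,0,0],"gripper":0}]'
python3 - <<'E'
from h import *
o,B=barrel(o=O)
tell(o+.0513*B[:,2],Rtool(B))
E
```

```text
time_s: 8.12
tcp_pos: [0.6033, 0.0691, 0.1648]
ee_rot: [[-0.172, -0.98, -0.101], [-0.847, 0.199, -0.494], [0.504, 0.001, -0.864]]
wrist_force: [-0.8, -4.7, -0.9]
gripper_width: 0.638
t 8.125 tcp [0.6033 0.0691 0.1648] J [ 31.8691  30.6852  -8.1018  22.3305 -74.287  -53.8891] F [-0.8206 -4.6921 -0.9373] w 0.6383130374411378
shift-first [-0.0022 -0.0006  0.0591] rot [ 0.0009 -0.0046  0.0006] deg 0.2688424845406765 turn-first shift [-0.002  -0.0005  0.0591]
```

```bash
python3 -m crank '[{"delta_rot":[0,0,0],"linear":[0,0,0],"gripper":0}]'
python3 - <<'E'
from h import *
o,B=barrel(o=O)
tell(o+.0513*B[:,2],Rtool(B))
E
```

```text
time_s: 8.25
tcp_pos: [0.6034, 0.0695, 0.1649]
ee_rot: [[-0.172, -0.98, -0.101], [-0.847, 0.199, -0.493], [0.504, 0.001, -0.864]]
wrist_force: [-1.1, -6.0, -0.7]
gripper_width: 0.634
t 8.25 tcp [0.6034 0.0695 0.1649] J [ 31.8926  30.6971  -8.0561  22.3065 -74.3158 -53.8831] F [-1.0735 -6.0255 -0.6888] w 0.6341880746928775
shift-first [-0.0019 -0.0006  0.0594] rot [ 0.0009 -0.0043  0.0007] deg 0.2571997922640116 turn-first shift [-0.0016 -0.0005  0.0594]
```

Run:
```python
from h import *
from station import capture
for n in ("wrist","side"):
  c=capture(n);np.save(n[0]+"4.npy",c,allow_pickle=True);cv2.imwrite("pics/%s4.png"%n[0],c["img"])
a=c["img"][150:250,240:340];cv2.imwrite("pics/s4c.png",cv2.resize(a,None,fx=6,fy=6,interpolation=cv2.INTER_CUBIC))
```

```text
(no output)
```

View pics/w4.png

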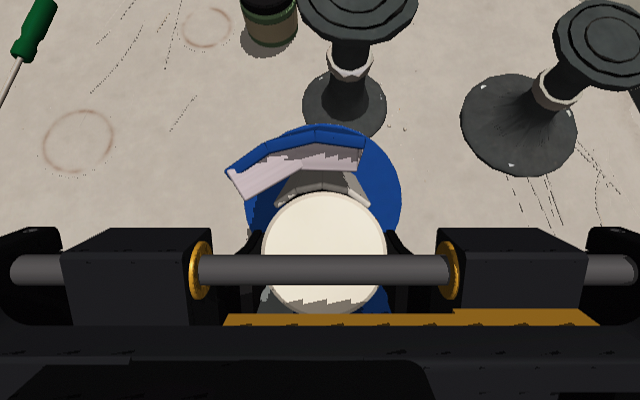

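View pics/s4c.png

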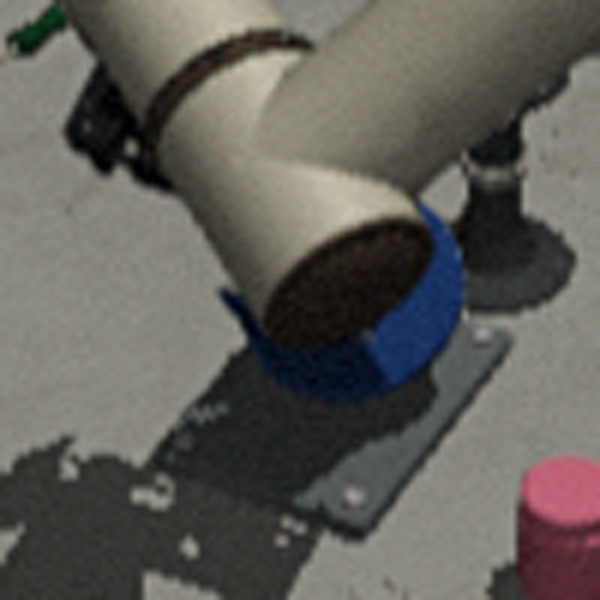

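Run:
```python
from h import *
a=load("w3.npy")["img"][160:330,230:420];b=load("w4.npy")["img"][160:330,230:420]
cv2.imwrite("pics/cmp.png",np.hstack([cv2.resize(x,None,fx=2.1,fy=2.5,interpolation=cv2.INTER_CUBIC) for x in (a,b)]))
```

```text
(no output)
```

View pics/cmp.png

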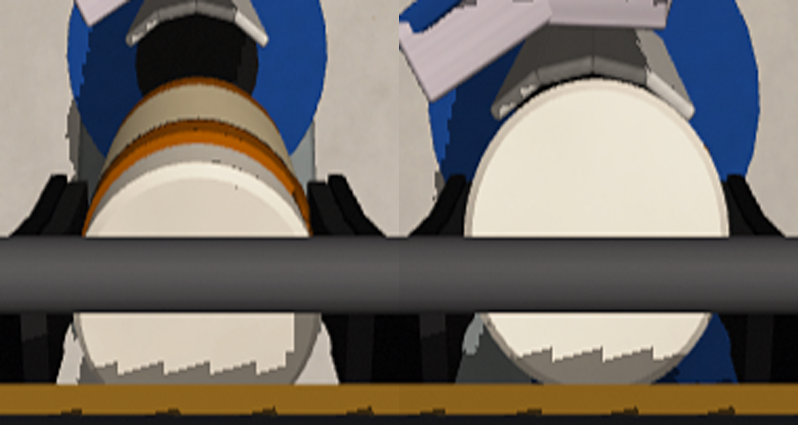

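```bash
python3 -m crank '[{"delta_rot":[0,0,0],"linear":[0,0,0.015],"gripper":0},{"delta_rot":[0,0,0],"linear":[0,0,0],"gripper":0}]'
python3 - <<'E'
from h import *
o,B=barrel(o=O)
tell(o+.0513*B[:,2],Rtool(B))
E
```

```text
time_s: 8.6
tcp_pos: [0.6033, 0.0634, 0.1513]
ee_rot: [[-0.172, -0.98, -0.098], [-0.849, 0.198, -0.491], [0.5, -0.001, -0.866]]
wrist_force: [2.9, -3.9, -1.3]
gripper_width: 0.636
t 8.6 tcp [0.6033 0.0634 0.1513] J [ 31.3938  31.0776  -9.5465  22.7394 -72.1617 -54.2667] F [ 2.8872 -3.9013 -1.3129] w 0.6358249379786329
shift-first [-0.      0.0007  0.0447] rot [-0.002  -0.0004  0.0006] deg 0.12348535404698487 turn-first shift [-0.      0.0006  0.0447]
```

Forces are small; the jar keeps sliding in. Continue.

```bash
python3 -m crank '[{"delta_rot":[0,0,0],"linear":[0,0,0.015],"gripper":0},{"delta_rot":[0,0,0],"linear":[0,0,0.015],"gripper":0},{"delta_rot":[0,0,0],"linear":[0,0,0],"gripper":0}]'
python3 - <<'E'
from h import *
from station import capture
o,B=barrel(o=O)
tell(o+.0513*B[:,2],Rtool(B))
c=capture("wrist");np.save("w5.npy",c,allow_pickle=True);cv2.imwrite("pics/w5.png",c["img"])
E
```

```text
time_s: 8.98
tcp_pos: [0.6003, 0.0505, 0.1226]
ee_rot: [[-0.172, -0.98, -0.098], [-0.851, 0.198, -0.487], [0.496, -0.0, -0.868]]
wrist_force: [1.9, 2.8, -8.7]
gripper_width: 0.638
t 8.975 tcp [0.6003 0.0505 0.1226] J [ 30.3748  32.0433 -12.5622  23.5265 -68.0369 -55.0823] F [ 1.9165  2.7717 -8.729 ] w 0.6379126023720109
shift-first [0.0029 0.0002 0.0132] rot [-0.0008  0.004   0.0013] deg 0.24778588888476427 turn-first shift [0.0029 0.0002 0.0132]
```

View pics/w5.png

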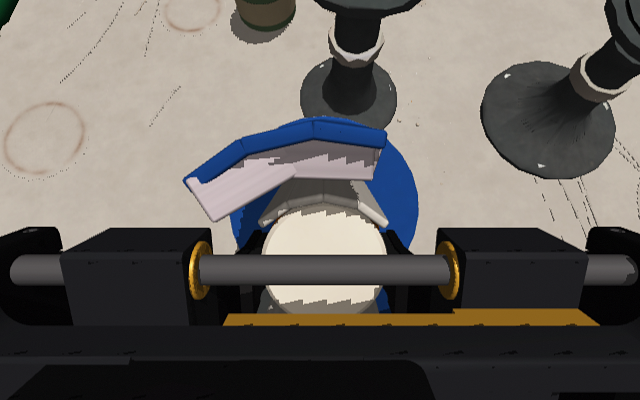

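```bash
python3 -m crank '[{"delta_rot":[0,0,0],"linear":[0.0015,0,0.007],"gripper":0},{"delta_rot":[0,0,0],"linear":[0,0,0.004],"gripper":0},{"delta_rot":[0,0,0],"linear":[0,0,0],"gripper":0}]'
python3 - <<'E'
from h import *
o,B=barrel(o=O)
tell(o+.0513*B[:,2],Rtool(B))
E
```

```text
time_s: 9.4
tcp_pos: [0.6, 0.0443, 0.1158]
ee_rot: [[-0.172, -0.98, -0.096], [-0.851, 0.197, -0.487], [0.496, -0.002, -0.868]]
wrist_force: [0.3, 6.9, -5.2]
gripper_width: 0.639
t 9.4 tcp [0.6    0.0443 0.1158] J [ 29.8976  32.2137 -13.5435  24.049  -66.7575 -55.336 ] F [ 0.3092  6.9315 -5.164 ] w 0.6388950887067923
shift-first [0.001  0.0011 0.0042] rot [-0.0032  0.0042  0.0007] deg 0.3077334269354998 turn-first shift [0.001  0.0011 0.0042]
```

```bash
python3 -m crank '[{"delta_rot":[0,0,0],"linear":[0,0,0.004],"gripper":0},{"delta_rot":[0,0,0],"linear":[0,0,0.002],"gripper":0},{"delta_rot":[0,0,0],"linear":[0,0,0],"gripper":0}]'
python3 - <<'E'
from h import *
from station import capture
o,B=barrel(o=O)
tell(o+.0513*B[:,2],Rtool(B))
c=capture("wrist");np.save("w6.npy",c,allow_pickle=True);cv2.imwrite("pics/w6.png",c["img"][80:330,150:500].repeat(2,0).repeat(2,1))
E
```

```text
time_s: 9.78
tcp_pos: [0.6002, 0.0422, 0.1124]
ee_rot: [[-0.173, -0.981, -0.093], [-0.851, 0.196, -0.487], [0.496, -0.005, -0.868]]
wrist_force: [-0.7, 10.0, 2.1]
gripper_width: 0.631
t 9.775 tcp [0.6002 0.0422 0.1124] J [ 29.7362  32.3156 -13.9896  24.3344 -66.1061 -55.5389] F [-0.6964  9.9855  2.1217] w 0.6305936814764735
shift-first [0.0009 0.0018 0.0003] rot [-0.0058  0.0047  0.0003] deg 0.428477020189822 turn-first shift [0.0009 0.0018 0.0003]
```

View pics/w6.png

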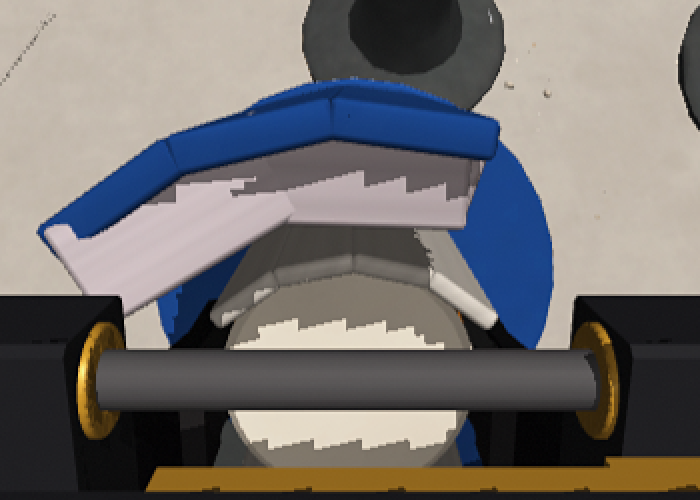

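```bash
python3 -m crank '[{"delta_rot":[0,0,0],"linear":[0,0,0.001],"gripper":0},{"delta_rot":[0,0,0],"linear":[0,0,0],"gripper":85},{"delta_rot":[0,0,0],"linear":[0,0,0],"gripper":85},{"delta_rot":[0,0,0],"linear":[0,0,0],"gripper":85}]'
python3 - <<'E'
from h import *
from station import capture
o,B=barrel(o=O)
tell(o+.0513*B[:,2],Rtool(B))
c=capture("wrist");np.save("w7.npy",c,allow_pickle=True);cv2.imwrite("pics/w7.png",c["img"][80:330,150:500].repeat(2,0).repeat(2,1))
E
```

```text
time_s: 10.32
tcp_pos: [0.5979, 0.0382, 0.1102]
ee_rot: [[-0.173, -0.98, -0.1], [-0.848, 0.2, -0.49], [0.5, 0.0, -0.866]]
wrist_force: [0.9, 0.8, 0.7]
gripper_width: 0.826
t 10.325 tcp [0.5979 0.0382 0.1102] J [ 29.5068  32.4084 -14.3362  24.3802 -66.0804 -55.5403] F [0.941  0.8419 0.6521] w 0.8261707475919229
shift-first [-0.0017  0.0002 -0.0038] rot [ 0.0003 -0.0004 -0.    ] deg 0.02945432835201673 turn-first shift [-0.0017  0.0002 -0.0038]
```

View pics/w7.png

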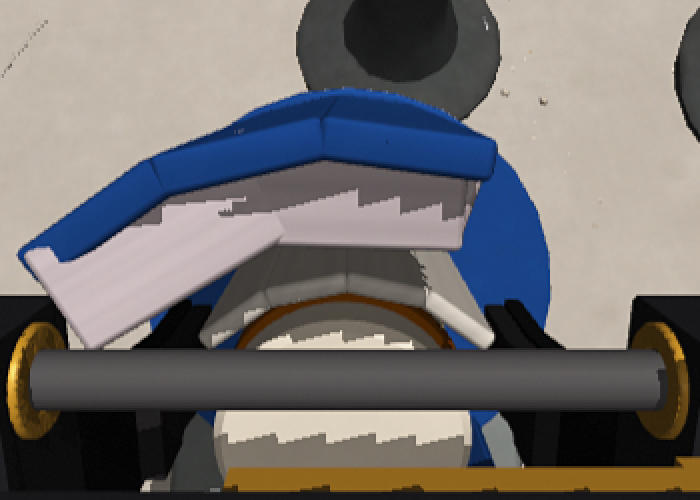

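```bash
python3 -m crank '[{"delta_rot":[0,0,0],"linear":[0.0015,0,-0.03],"gripper":85},{"delta_rot":[0,0,0],"linear":[0,0,-0.05],"gripper":85},{"delta_rot":[0,0,0],"linear":[0,0,-0.05],"gripper":85},{"delta_rot":[0,0,0],"linear":[-0.055,0,-0.03],"gripper":85},{"delta_rot":[0,0,0],"linear":[-0.02,0,-0.03],"gripper":100},{"delta_rot":[0,0,0],"linear":[0,0,0],"gripper":100}]'
python3 - <<'E'
from h import *
from station import capture
o,B=barrel(o=O)
tell(o+.0513*B[:,2],Rtool(B))
c=capture("wrist");np.save("w8.npy",c,allow_pickle=True);cv2.imwrite("pics/w8.png",c["img"])
a=c["img"][40:220,240:400];cv2.imwrite("pics/w8c.png",cv2.resize(a,None,fx=3.3,fy=3.3,interpolation=cv2.INTER_CUBIC))
for an in (0,180):
   for rr in (.032,):
      th=np.radians(an);print(an,rr,(proj(c,o+B@np.array([rr*np.cos(th),rr*np.sin(th),.093]))-[240,40])*3.3)
for hh in (.082,.096):
  print(hh,[(proj(c,o+B@np.array([rr,0,hh]))-[240,40])*3.3 for rr in (-.027,0,.027)],[(proj(c,o+B@np.array([0,rr,hh]))-[240,40])*3.3 for rr in (-.027,.027)])
c=capture("side");np.save("s8.npy",c,allow_pickle=True)
E
```

```text
time_s: 11.12
tcp_pos: [0.6296, 0.1955, 0.2369]
ee_rot: [[-0.171, -0.98, -0.1], [-0.849, 0.198, -0.491], [0.501, 0.001, -0.866]]
wrist_force: [-0.5, -0.5, 0.4]
gripper_width: 0.969
t 11.125 tcp [0.6296 0.1955 0.2369] J [ 39.3823  34.845   11.3341  18.4118 -90.6188 -54.5448] F [-0.5402 -0.4637  0.449 ] w 0.9687927330554568
shift-first [0.0737 0.0001 0.1862] rot [ 0.     -0.0007  0.0018] deg 0.11194733867474915 turn-first shift [ 0.0738 -0.      0.1861]
0 0.032 [276.2096 115.1255]
180 0.032 [276.0641 356.6053]
0.082 [array([276.0451, 335.9758]), array([276.1024, 239.8454]), array([276.1622, 139.4108])] [array([370.8351, 239.9009]), array([181.3582, 239.7899])]
0.096 [array([276.0834, 339.418 ]), array([276.1441, 238.9029]), array([276.2078, 133.6733])] [array([375.2753, 238.961 ]), array([177.0004, 238.8447])]
```

View pics/w8c.png

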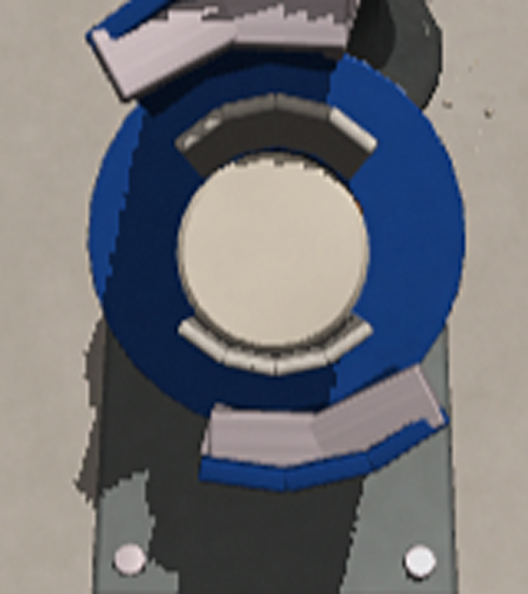

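```bash
python3 - <<'E'
from h import *
tell([.593,.308,.135],Rdown())
E
python3 -m crank '[{"delta_rot":[0,-0.174,0],"linear":[0,0,0],"gripper":100},{"delta_rot":[0,-0.174,0],"linear":[0,0,0],"gripper":100},{"delta_rot":[0,-0.175,0],"linear":[0,0,0],"gripper":100}]';python3 - <<'E'
from h import *
tell([.593,.308,.135],Rdown())
E
```

```text
t 11.225 tcp [0.6288 0.193  0.2364] J [ 39.244   34.7662  11.0955  18.3837 -90.5724 -54.5453] F [ 0.4042 -0.9792 -0.4844] w 0.9868354095844175
shift-first [-0.1422  0.0578  0.0349] rot [ 0.0028 -0.5255 -0.0001] deg 30.10881810910763 turn-first shift [-0.1055  0.058   0.1014]
time_s: 11.6
tcp_pos: [0.6288, 0.1923, 0.2374]
ee_rot: [[-0.201, -0.98, 0.0], [-0.98, 0.201, 0.004], [-0.004, 0.001, -1.0]]
wrist_force: [0.0, -1.5, -0.3]
gripper_width: 0.997
t 11.6 tcp [0.6288 0.1923 0.2374] J [ 30.9692  24.7017   6.847   -0.2167 -72.0072 -42.4914] F [ 0.0015 -1.5371 -0.3026] w 0.9967765348454796
shift-first [-0.1057  0.0583  0.1029] rot [ 0.0007  0.0043 -0.0016] deg 0.2636571223066462 turn-first shift [-0.1063  0.0582  0.1024]
```

```bash
python3 -m crank '[{"delta_rot":[0,0.003,-0.0015],"linear":[-0.0353,0.0194,0.034],"gripper":100},{"delta_rot":[0,0,0],"linear":[-0.0353,0.0194,0.034],"gripper":100},{"delta_rot":[0,0,0],"linear":[-0.0353,0.0194,0.034],"gripper":100},{"delta_rot":[0,0,0],"linear":[0,0,0],"gripper":100},{"delta_rot":[0,0,0],"linear":[0,0,0],"gripper":100}]'
python3 - <<'E'
from h import *
from station import capture
tell([.593,.308,.135],Rdown())
c=capture("wrist");np.save("w9.npy",c,allow_pickle=True);cv2.imwrite("pics/w9.png",c["img"])
E
```

```text
time_s: 12.22
tcp_pos: [0.5938, 0.3076, 0.1356]
ee_rot: [[-0.199, -0.98, -0.001], [-0.98, 0.199, -0.004], [0.004, -0.0, -1.0]]
wrist_force: [0.9, 0.8, 0.4]
gripper_width: 1.002
t 12.225 tcp [0.5938 0.3076 0.1356] J [ 41.2835  30.0516   0.5124   0.177  -60.6414 -52.828 ] F [0.9209 0.7809 0.3876] w 1.0015762757124003
shift-first [-0.0002  0.0008  0.0006] rot [-0.0002 -0.0041  0.0007] deg 0.2412234687305303 turn-first shift [-0.0002  0.0008  0.0006]
```

View pics/w9.png

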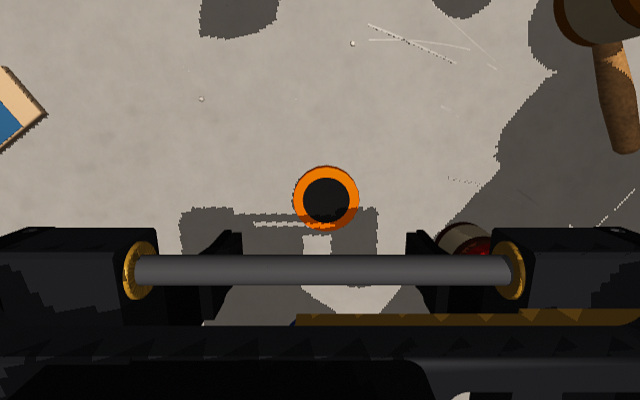

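Run:
```python
from h import *
c=load("w9.npy");t=load("t2.npy");s=load("s2.npy")
h=cv2.cvtColor(c["img"],cv2.COLOR_BGR2HSV)
m=np.zeros(h.shape[:2],np.uint8);m[150:240,280:375]=cv2.inRange(h,np.array([4,130,60]),np.array([22,255,255]))[150:240,280:375]
cs,_=cv2.findContours(m,cv2.RETR_EXTERNAL,cv2.CHAIN_APPROX_NONE);k=max(cs,key=cv2.contourArea);print(cv2.fitEllipse(k))
print(cv2.minEnclosingCircle(k))
# dark patch
g=cv2.cvtColor(c["img"],cv2.COLOR_BGR2GRAY);b=cv2.inRange(g,0,45);n,l,st,ce=cv2.connectedComponentsWithStats(b);i=l[200,326];print(st[i],ce[i]);u,v=ce[i]
print(plane(c,u,v,.016)); t0=load("top0.npy");s0=load("side0.npy")
for cc,roi in ((t0,(236,158,248,172)),(s0,(265,263,280,278))):
  g=cv2.cvtColor(cc["img"],cv2.COLOR_BGR2GRAY);x0,y0,x1,y1=roi;mm=np.zeros_like(g);mm[y0:y1,x0:x1]=cv2.inRange(g,0,45)[y0:y1,x0:x1];M=cv2.moments(mm,True);q=(M["m10"]/M["m00"],M["m01"]/M["m00"]);print(q,M["m00"],plane(cc,*q,.016))
  obs=(cc,)+q
  print(tri((c,u,v),obs))
```

```text
((325.612548828125, 198.2921905517578), (64.99321746826172, 65.26923370361328), 109.36090850830078)
((325.6761779785156, 198.40084838867188), 33.40252685546875)
[ 303  178   46   45 1627] [325.7271 199.9963]
[0.5924 0.3093 0.016 ]
(240.78899082568807, 164.55045871559633) 109.0 [0.5929 0.3079 0.016 ]
(array([0.5918, 0.3064, 0.0262]), [np.float64(0.00043547567704148234), np.float64(0.00043547567704153026)])
(271.9583333333333, 269.6145833333333) 96.0 [0.5933 0.3126 0.016 ]
(array([0.5934, 0.3101, 0.0134]), [np.float64(0.0008604372626589393), np.float64(0.0008604372626590976)])
```

```bash
python3 -m crank '[{"delta_rot":[0,0,0],"linear":[-0.0012,0.0012,0.03],"gripper":100},{"delta_rot":[0,0,0],"linear":[0,0,0.045],"gripper":100},{"delta_rot":[0,0,0],"linear":[0,0,0.045],"gripper":90},{"delta_rot":[0,0,0],"linear":[0,0,0],"gripper":90},{"delta_rot":[0,0,0],"linear":[0,0,0],"gripper":90}]'
python3 - <<'E'
from h import *
tell([.5928,.309,.005],Rdown())
E
```

```text
time_s: 12.9
tcp_pos: [0.5947, 0.3103, 0.018]
ee_rot: [[-0.198, -0.98, 0.003], [-0.98, 0.198, -0.001], [0.0, -0.004, -1.0]]
wrist_force: [0.8, -0.3, -0.3]
gripper_width: 0.901
t 12.9 tcp [0.5947 0.3103 0.018 ] J [ 41.423   37.1367  -5.727    0.2422 -47.0289 -53.0145] F [ 0.7682 -0.3151 -0.2561] w 0.9007921915566376
shift-first [0.0017 0.0016 0.013 ] rot [-0.0036 -0.0004  0.0013] deg 0.21999250393199685 turn-first shift [0.0017 0.0016 0.013 ]
```

```bash
python3 -m crank '[{"delta_rot":[-0.003,0,0.001],"linear":[0.0017,0.0016,0.01],"gripper":90},{"delta_rot":[0,0,0],"linear":[0,0,0.0],"gripper":90},{"delta_rot":[0,0,0],"linear":[0,0,0],"gripper":90}]'
python3 - <<'E'
from h import *
tell([.5928,.309,.005],Rdown())
E
```

```text
time_s: 13.28
tcp_pos: [0.5911, 0.309, 0.0061]
ee_rot: [[-0.199, -0.98, -0.002], [-0.98, 0.199, -0.002], [0.002, 0.002, -1.0]]
wrist_force: [0.4, -0.0, -0.1]
gripper_width: 0.899
t 13.275 tcp [0.5911 0.309  0.0061] J [ 41.4556  37.8098  -6.4313  -0.0066 -45.9221 -52.9037] F [ 0.3622 -0.004  -0.1255] w 0.8987471943039259
shift-first [-0.0003 -0.0016  0.0011] rot [ 0.0018 -0.0022  0.0008] deg 0.17003704195954458 turn-first shift [-0.0003 -0.0016  0.0011]
```

```bash
python3 -m crank '[{"delta_rot":[0,0,0],"linear":[0,-0.001,0.0015],"gripper":80},{"delta_rot":[0,0,0],"linear":[0,0,0.0],"gripper":40},{"delta_rot":[0,0,0],"linear":[0,0,0],"gripper":0},{"delta_rot":[0,0,0],"linear":[0,0,0],"gripper":0}]'
python3 - <<'E'
from h import *
tell([.5928,.309,.005],Rdown())
E
```

```text
time_s: 13.78
tcp_pos: [0.5919, 0.3086, 0.0039]
ee_rot: [[-0.199, -0.98, -0.003], [-0.98, 0.199, -0.002], [0.003, 0.002, -1.0]]
wrist_force: [-0.8, -0.1, -0.9]
gripper_width: 0.682
t 13.775 tcp [0.5919 0.3086 0.0039] J [ 41.3815  38.0278  -6.3811  -0.0154 -45.812  -52.8338] F [-0.8428 -0.0678 -0.8935] w 0.6818519622824462
shift-first [-0.0006 -0.0008 -0.0011] rot [ 0.0025 -0.003   0.0006] deg 0.22429443987221057 turn-first shift [-0.0006 -0.0008 -0.0011]
```

```bash
python3 -m crank '[{"delta_rot":[0,0,0],"linear":[0,0,0],"gripper":0},{"delta_rot":[0,0,0],"linear":[0,0,-0.03],"gripper":0},{"delta_rot":[0,0,0],"linear":[0,0,-0.06],"gripper":0},{"delta_rot":[0,0,0],"linear":[0,0,-0.06],"gripper":0},{"delta_rot":[0,0,0],"linear":[0,0,-0.06],"gripper":0},{"delta_rot":[0,0.131,0],"linear":[0,0,0],"gripper":0},{"delta_rot":[0,0.131,0],"linear":[0,0,0],"gripper":0},{"delta_rot":[0,0.131,0],"linear":[0,0,0],"gripper":0},{"delta_rot":[0,0.131,0],"linear":[0,0,0],"gripper":0}]'
python3 - <<'E'
from h import *
o,B=barrel(o=O);
tell(o+.17*B[:,2],Rtool(B))
E
```

```text
time_s: 14.9
tcp_pos: [0.5924, 0.3093, 0.2142]
ee_rot: [[-0.17, -0.98, -0.102], [-0.846, 0.199, -0.495], [0.506, 0.002, -0.863]]
wrist_force: [-0.4, -0.4, -0.4]
gripper_width: 0.675
t 14.9 tcp [0.5924 0.3093 0.2142] J [ 47.9559  38.8538  16.5713  14.8655 -94.4098 -61.7714] F [-0.4103 -0.4335 -0.4216] w 0.6749418569644616
shift-first [ 0.1748 -0.059   0.1009] rot [ 0.0016 -0.0069  0.0017] deg 0.4162099710966659 turn-first shift [ 0.1753 -0.0591  0.0998]
```

```bash
python3 -m crank '[{"delta_rot":[0,-0.006,0.002],"linear":[0.058,-0.0195,0.0],"gripper":0},{"delta_rot":[0,0,0],"linear":[0.058,-0.0195,0.02],"gripper":0},{"delta_rot":[0,0,0],"linear":[0.058,-0.0195,0.02],"gripper":0},{"delta_rot":[0,0,0],"linear":[0,0,0.05],"gripper":0},{"delta_rot":[0,0,0],"linear":[0,0,0],"gripper":0},{"delta_rot":[0,0,0],"linear":[0,0,0],"gripper":0}]'
python3 - <<'E'
from h import *
from station import capture
o,B=barrel(o=O);
tell(o+.17*B[:,2],Rtool(B))
c=capture("wrist");np.save("w10.npy",c,allow_pickle=True);cv2.imwrite("pics/w10.png",c["img"][100:340,170:490].repeat(2,0).repeat(2,1))
for an in (-48,0,48):
   for rr in (.032,.036):
      th=np.radians(an);print(an,rr,(proj(c,o+B@np.array([rr*np.cos(th),rr*np.sin(th),.093]))-[170,100])*2)
E
```

```text
time_s: 15.65
tcp_pos: [0.6112, 0.1101, 0.2229]
ee_rot: [[-0.173, -0.98, -0.099], [-0.85, 0.2, -0.487], [0.497, -0.0, -0.868]]
wrist_force: [0.4, 0.1, 0.0]
gripper_width: 0.685
t 15.65 tcp [0.6112 0.1101 0.2229] J [ 34.5225  29.9431   0.1509  20.3618 -83.0768 -52.6435] F [0.3683 0.1208 0.0299] w 0.6854864564119353
shift-first [ 0.0052 -0.001   0.0116] rot [-0.0001  0.0031 -0.0003] deg 0.17773697477932043 turn-first shift [ 0.0052 -0.001   0.0116]
-48 0.032 [365.8785 147.2193]
-48 0.036 [373.6986 140.3676]
0 0.032 [304.581  120.0487]
0 0.036 [304.5543 109.5945]
48 0.032 [243.4213 147.418 ]
48 0.036 [235.566  140.5915]
```

View pics/w10.png

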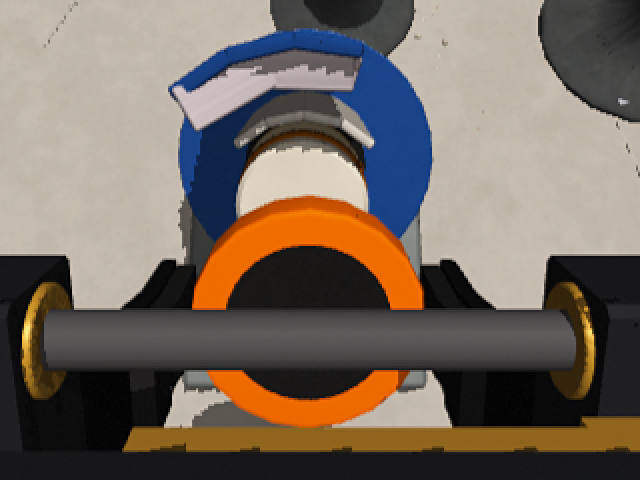

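```bash
python3 -m crank '[{"delta_rot":[0,0.003,0],"linear":[0.0047,-0.001,0.02],"gripper":0},{"delta_rot":[0,0,0],"linear":[0,0,0.035],"gripper":0},{"delta_rot":[0,0,0],"linear":[0,0,0.022],"gripper":0},{"delta_rot":[0,0,0],"linear":[0,0,0],"gripper":0},{"delta_rot":[0,0,0],"linear":[0,0,0],"gripper":0}]'
python3 - <<'E'
from h import *
from station import capture
o,B=barrel(o=O);
tell(o+.103*B[:,2],Rtool(B))
E
```

```text
time_s: 16.32
tcp_pos: [0.6039, 0.0691, 0.1589]
ee_rot: [[-0.173, -0.98, -0.099], [-0.849, 0.199, -0.489], [0.499, -0.001, -0.867]]
wrist_force: [-0.1, -0.5, 0.1]
gripper_width: 0.679
t 16.325 tcp [0.6039 0.0691 0.1589] J [ 31.7788  30.8784  -8.5294  22.318  -73.3556 -54.077 ] F [-0.0988 -0.4501  0.0781] w 0.6792967053918498
shift-first [0.0011 0.     0.0024] rot [-0.0009  0.0013 -0.0002] deg 0.08967373430340933 turn-first shift [ 0.0011 -0.      0.0024]
```

```bash
python3 -m crank '[{"delta_rot":[0,0,0],"linear":[0.0006,0,0.006],"gripper":0},{"delta_rot":[0,0,0],"linear":[0,0,0.006],"gripper":0},{"delta_rot":[0,0,0],"linear":[0,0,0],"gripper":0}]'
python3 - <<'E'
from h import *
from station import capture
o,B=barrel(o=O);
tell(o+.086*B[:,2],Rtool(B))
c=capture("wrist");np.save("w11.npy",c,allow_pickle=True);cv2.imwrite("pics/w11.png",c["img"][100:340,170:490].repeat(2,0).repeat(2,1))
E
```

```text
time_s: 16.7
tcp_pos: [0.6025, 0.0616, 0.1485]
ee_rot: [[-0.173, -0.98, -0.099], [-0.849, 0.199, -0.49], [0.5, -0.001, -0.866]]
wrist_force: [1.9, 2.6, 3.4]
gripper_width: 0.677
t 16.7 tcp [0.6025 0.0616 0.1485] J [ 31.256   31.1146  -9.9165  22.7651 -71.732  -54.3592] F [1.8587 2.5834 3.3534] w 0.6770611362983214
shift-first [-0.0003  0.0001  0.0065] rot [-0.001   0.0006 -0.0003] deg 0.06886430924801289 turn-first shift [-0.0003  0.0001  0.0065]
```

View pics/w11.png

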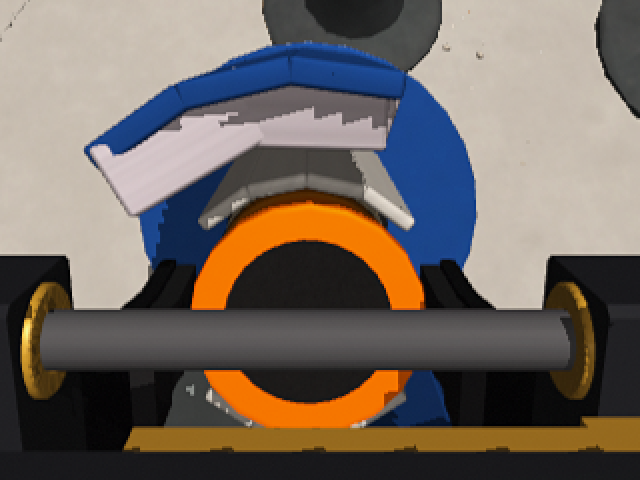

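Run:
```python
from h import *
c=load("w11.npy");o,B=barrel(o=O)
f=lambda p:(proj(c,o+B@np.array(p))-[170,100])*2
for dx in (-.003,0,.003): print(dx,"apex",f([.03+dx,0,.1045]),"bottom",f([-.03+dx,0,.1045]))
print("liner in/out",f([.032*1,0,.093]),f([.036,0,.093]),f([-.032*1,0,.093]),f([-.036,0,.093]),[f([.036*np.cos(a),.036*np.sin(a),.093]) for a in (np.radians(180-48),np.radians(180+48))])
```

```text
-0.003 apex [307.8625 217.0742] bottom [308.1488 438.0288]
0 apex [307.8468 204.9037] bottom [308.1357 427.9073]
0.003 apex [307.8309 192.6148] bottom [308.1225 417.6961]
liner in/out [307.8084 185.9334] [307.7883 170.471 ] [308.1002 410.179 ] [308.1168 422.8899] [array([210.9179, 384.7355]), array([405.2376, 384.5093])]
```

```bash
python3 -m crank '[{"delta_rot":[0,0,0],"linear":[-0.001,0,0],"gripper":0},{"delta_rot":[0,0,0],"linear":[0,0,0.003],"gripper":0},{"delta_rot":[0,0,0],"linear":[0,0,0],"gripper":0}]'
python3 - <<'E'
from h import *
o,B=barrel(o=O);
tell(o+.086*B[:,2],Rtool(B))
E
```

```text
time_s: 17.12
tcp_pos: [0.6024, 0.0605, 0.1461]
ee_rot: [[-0.173, -0.98, -0.099], [-0.848, 0.2, -0.491], [0.501, -0.001, -0.866]]
wrist_force: [2.8, 1.8, 7.7]
gripper_width: 0.682
t 17.125 tcp [0.6024 0.0605 0.1461] J [ 31.1901  31.2316 -10.1529  22.8805 -71.4519 -54.4936] F [2.8183 1.7675 7.7413] w 0.6822799276980134
shift-first [-0.      0.0002  0.0039] rot [-0.0009 -0.0008 -0.0007] deg 0.07997058398349564 turn-first shift [-0.      0.0002  0.0039]
```

Run:
```python
from h import *
from station import capture
c=capture("wrist");np.save("w12.npy",c,allow_pickle=True)
cv2.imwrite("pics/w12.png",cv2.resize(c["img"][170:330,240:410],None,fx=3.5,fy=3.5,interpolation=cv2.INTER_CUBIC))
```

```text
(no output)
```

View pics/w12.png

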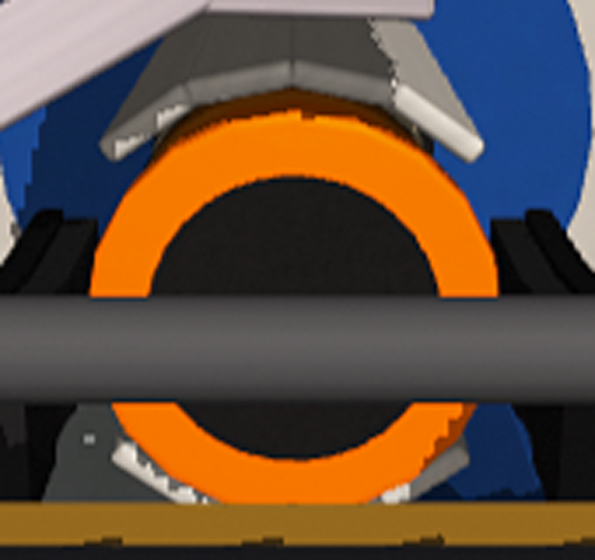

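Run:
```python
from h import *
c=load("w12.npy");o,B=barrel(o=O)
f=lambda p:(proj(c,o+B@np.array(p))-[240,170])*3.5
P=lambda r,a,dx=0,z=.093:f([r*np.cos(np.radians(a))+dx,r*np.sin(np.radians(a)),z])
for z in (.093,.095):
 for dx in (0,-.0015):
  print(z,dx,"apex out/in",P(.036,0,dx,z)[1],P(.032,0,dx,z)[1],"up tips",P(.036,48,dx,z),P(.036,-48,dx,z),"low tips",P(.036,132,dx,z),P(.036,228,dx,z),P(.032,132,dx,z))
# inverse: packing top plane height from width
g=lambda w:None
for z in (.100,.102,.104,.106): print(z,f([0,.03,z]),f([0,-.03,z]),f([.03,0,z]),f([-.03,0,z]))
```

```text
0.093 0 apex out/in 55.34676577638517 82.82609473093099 up tips [109.3904 136.5355] [479.5631 135.8643] low tips [122.3935 435.8994] [467.5136 435.3421] [140.959  420.3037]
0.093 -0.0015 apex out/in 65.69094949624258 93.04461328286351 up tips [109.8237 146.5102] [479.1617 145.8429] low tips [122.7702 444.571 ] [467.1646 444.0169] [141.2979 429.0411]
0.095 0 apex out/in 58.19183747670374 85.98530086250318 up tips [107.2026 140.2966] [481.7897 139.6184] low tips [120.4998 442.7284] [469.4539 442.1665] [139.2651 426.985 ]
0.095 -0.0015 apex out/in 68.65475574371004 96.31958374429142 up tips [107.646  150.3814] [481.3784 149.7072] low tips [120.8847 451.4817] [469.0969 450.923 ] [139.6114 435.8053]
0.1 [ 86.2258 310.9922] [503.3882 310.2841] [294.4563 108.3967] [295.0721 495.3035]
0.102 [ 83.7494 316.8629] [505.9116 316.1479] [294.4761 112.0059] [295.0973 503.0288]
0.104 [ 81.2129 322.8759] [508.4963 322.1539] [294.4965 115.707 ] [295.1231 510.9332]
0.106 [ 78.6142 329.0366] [511.1444 328.3075] [294.5174 119.5034] [295.1495 519.023 ]
```

```bash
python3 -m crank '[{"delta_rot":[0,0,0],"linear":[0,0,0],"gripper":85},{"delta_rot":[0,0,0],"linear":[0,0,0],"gripper":85},{"delta_rot":[0,0,0],"linear":[0,0,-0.03],"gripper":85},{"delta_rot":[0,0,0],"linear":[0,0,-0.05],"gripper":85},{"delta_rot":[0,0,0],"linear":[-0.055,0,-0.04],"gripper":85},{"delta_rot":[0,0,0],"linear":[-0.02,0,-0.03],"gripper":85},{"delta_rot":[0,0,0],"linear":[0,0,0],"gripper":85},{"delta_rot":[0,0,0],"linear":[0,0,0],"gripper":85}]'
python3 - <<'E'
from h import *
from station import capture
o,B=barrel(o=O)
tell(o+.0513*B[:,2],Rtool(B))
c=capture("wrist");np.save("w13.npy",c,allow_pickle=True)
a=c["img"][40:220,240:400];cv2.imwrite("pics/w13c.png",cv2.resize(a,None,fx=3.3,fy=3.3,interpolation=cv2.INTER_CUBIC))
f=lambda p:(proj(c,o+B@np.array(p))-[240,40])*3.3
print([f([x,0,.093]) for x in (.036,.032,-.032,-.036)])
for z in (.098,.101): print(z,f([.03,0,z]),f([-.03,0,z]),f([0,.03,z]),f([0,-.03,z]))
c=capture("side");np.save("s13.npy",c,allow_pickle=True)
E
```

```text
time_s: 18.18
tcp_pos: [0.6275, 0.1916, 0.2349]
ee_rot: [[-0.172, -0.98, -0.104], [-0.848, 0.201, -0.491], [0.502, 0.004, -0.865]]
wrist_force: [1.2, -0.1, 0.2]
gripper_width: 0.85
t 18.175 tcp [0.6275 0.1916 0.2349] J [ 39.1948  34.673   10.7376  18.3305 -90.3741 -54.5947] F [ 1.2218 -0.0654  0.2405] w 0.8500677922685611
shift-first [ 0.0708 -0.002   0.1824] rot [ 0.0044 -0.0021  0.0005] deg 0.2801582160609185 turn-first shift [ 0.0712 -0.0013  0.1823]
[array([268.4648, 108.6483]), array([268.503 , 124.7569]), array([269.08  , 368.0947]), array([269.1141, 382.4563])]
0.098 [268.4924 130.5342] [269.0437 362.5074] [156.6915 249.5975] [380.7488 249.416 ]
0.101 [268.4741 129.1555] [269.0318 363.5107] [155.5298 249.4722] [381.8784 249.289 ]
```

View pics/w13c.png

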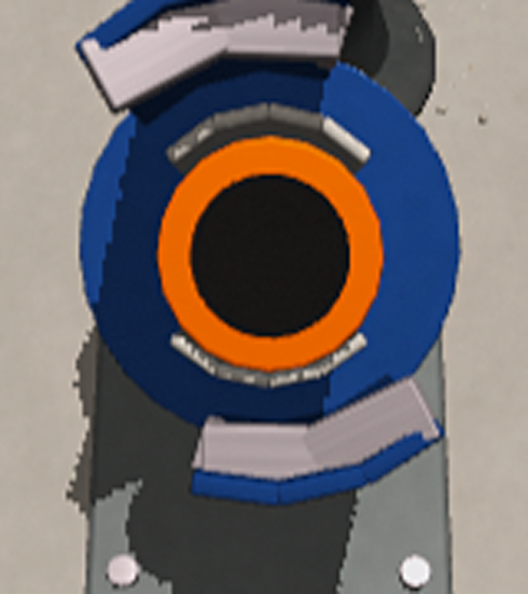

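Run:
```python
from h import *
t=load("t2.npy");a=plane(t,443.1,186,.008);b=plane(t,435.8,212.9,.008);s=load("s2.npy")
print((a+b)/2,np.degrees(np.arctan2(*(a-b)[1::-1])),np.linalg.norm(a-b))
import numpy as np
# side dots
h=cv2.cvtColor(s["img"],cv2.COLOR_BGR2HSV)
m=cv2.inRange(h,np.array([0,90,50]),np.array([8,255,255]))|cv2.inRange(h,np.array([165,90,50]),np.array([179,255,255]))
ys,xs=np.nonzero(m[135:175,325:375]);print(list(zip(xs+325,ys+135)))
c=(a+b)/2
tell([c[0],c[1],.36],Rdown(74.5))
tell([c[0],c[1],.36],Rdown(11.5))
```

```text
[ 0.4889 -0.3579  0.008 ] -15.138642617886227 0.09397991487461327
[]
t 18.275 tcp [0.6277 0.191  0.2354] J [ 39.1483  34.6341  10.7321  18.3538 -90.3778 -54.5956] F [ 0.1646  0.1597 -0.1111] w 0.8521549493797613
shift-first [0.5518 0.0256 0.1761] rot [-0.2851 -0.4732  1.0716] deg 69.07400701414446 turn-first shift [ 0.2804 -0.4919 -0.1246]
t 18.275 tcp [0.6277 0.191  0.2354] J [ 39.1483  34.6341  10.7321  18.3538 -90.3778 -54.5956] F [ 0.1646  0.1597 -0.1111] w 0.8521549493797613
shift-first [0.5518 0.0256 0.1761] rot [ 0.004  -0.5255 -0.0015] deg 30.112661724627316 turn-first shift [ 0.5656  0.0265 -0.1246]
```

```bash
python3 -m crank '[{"delta_rot":[0,-0.175,0],"linear":[0,0,-0.03],"gripper":100},{"delta_rot":[0,-0.175,0],"linear":[0,0,-0.03],"gripper":100},{"delta_rot":[0,-0.175,0],"linear":[0,0,-0.03],"gripper":100},{"delta_rot":[0,0,0],"linear":[0.04,0,-0.045],"gripper":100},{"delta_rot":[0,0,0],"linear":[0.056,0.002,0],"gripper":100},{"delta_rot":[0,0,0],"linear":[0.06,0,0],"gripper":100}]' >/dev/null
python3 - <<'E'
from h import *
tell([.489,-.356,.36],Rdown(11.5))
E
```

```text
t 19.025 tcp [0.6001 0.0673 0.3652] J [ 21.677   16.6535  12.5949  -0.1178 -85.9525 -33.2652] F [ 0.7889 -0.3266 -1.1756] w 0.997994818612165
shift-first [0.437  0.0238 0.0045] rot [ 0.0013  0.0016 -0.0017] deg 0.15251420735300764 turn-first shift [0.4369 0.0245 0.0052]
```

```bash
python3 -m crank '[{"delta_rot":[0,0,0],"linear":[0.0615,0.0034,0],"gripper":100},{"delta_rot":[0,0,0],"linear":[0.0615,0.0034,0],"gripper":100},{"delta_rot":[0,0,0],"linear":[0.0615,0.0034,0],"gripper":100},{"delta_rot":[0,0,0],"linear":[0.0615,0.0034,0],"gripper":100},{"delta_rot":[0,0,0],"linear":[0.0615,0.0034,0],"gripper":100},{"delta_rot":[0,0,0],"linear":[0.0615,0.0034,0],"gripper":100},{"delta_rot":[0,0,0],"linear":[0.0615,0.0034,0],"gripper":100}]' >/dev/null;  python3 -m crank '[{"delta_rot":[0,0,0.184],"linear":[0,0,0],"gripper":100},{"delta_rot":[0,0,0.184],"linear":[0,0,0.03],"gripper":100},{"delta_rot":[0,0,0.184],"linear":[0,0,0.04],"gripper":100},{"delta_rot":[0,0,0.184],"linear":[0,0,0.04],"gripper":100},{"delta_rot":[0,0,0.184],"linear":[0,0,0.04],"gripper":100},{"delta_rot":[0,0,0.184],"linear":[0,0,0.04],"gripper":100},{"delta_rot":[0,0,0],"linear":[0,0,0],"gripper":100},{"delta_rot":[0,0,0],"linear":[0,0,0],"gripper":100}]';python3 - <<'E'
from h import *
from station import capture
tell([.489,-.356,.17],Rdown(75))
for n in ("wrist","top","side"):
  c=capture(n);np.save(n[0]+"14.npy",c,allow_pickle=True);cv2.imwrite("pics/%s14.png"%n[0],c["img"])
E
```

```text
time_s: 20.9
tcp_pos: [0.4919, -0.348, 0.1762]
ee_rot: [[-0.964, -0.264, 0.001], [-0.264, 0.964, -0.0], [-0.001, -0.001, -1.0]]
wrist_force: [0.5, -0.6, 0.4]
gripper_width: 1.004
t 20.9 tcp [ 0.4919 -0.348   0.1762] J [-19.8943  21.8819  -6.7623   0.0106 -61.3114 -54.7963] F [ 0.5122 -0.5698  0.3912] w 1.0041814857341747
shift-first [ 0.0049 -0.0069  0.0062] rot [-0.0006  0.0005  0.0055] deg 0.31763062762730515 turn-first shift [ 0.0049 -0.007   0.0062]
```

View pics/w14.png

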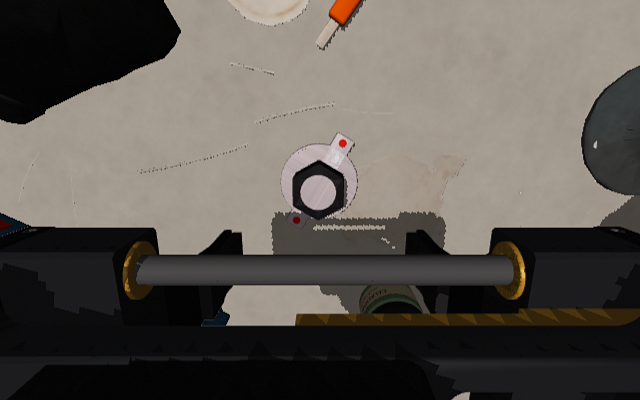

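View pics/s14.png

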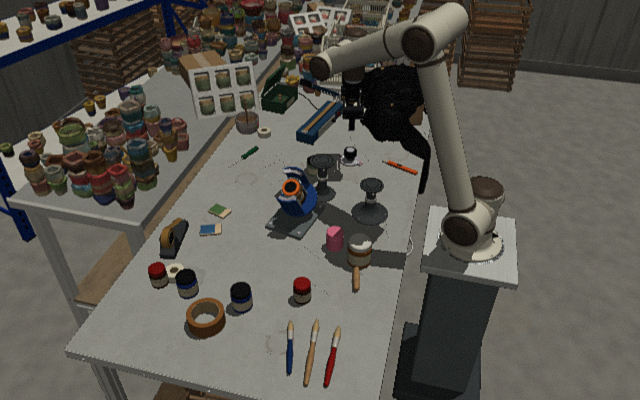

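Run:
```python
from h import *
w=load("w14.npy");t=load("t14.npy");s=load("s14.npy")
h=cv2.cvtColor(w["img"],cv2.COLOR_BGR2HSV)
m=cv2.inRange(h,np.array([0,110,50]),np.array([8,255,255]))|cv2.inRange(h,np.array([165,110,50]),np.array([179,255,255]))
n,l,st,ce=cv2.connectedComponentsWithStats(m[100:240,260:400]);d=[ce[i]+[260,100] for i in range(1,n) if st[i][4]>15];print(d)
a=plane(w,*d[0],.008);b=plane(w,*d[1],.008);print((a+b)/2,np.degrees(np.arctan2(*(a-b)[1::-1])),np.linalg.norm(a-b))
cv2.imwrite("pics/w14c.png",cv2.resize(w["img"][120:240,260:380],None,fx=5,fy=5,interpolation=cv2.INTER_CUBIC))
print("knob cap",plane(w,318,191.5,.054))
cv2.imwrite("pics/s14c.png",cv2.resize(s["img"][135:175,325:375],None,fx=12,fy=12,interpolation=cv2.INTER_CUBIC))
```

```text
[array([342.3077, 142.8654]), array([296.    , 219.8605])]
[ 0.4899 -0.3552  0.008 ] 164.4676155464961 0.09403121072836275
knob cap [ 0.4891 -0.3551  0.054 ]
```

View pics/w14c.png

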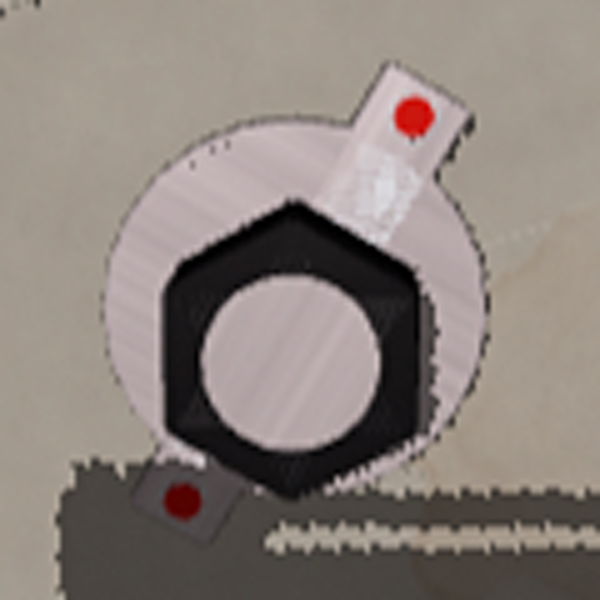

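View pics/s14c.png

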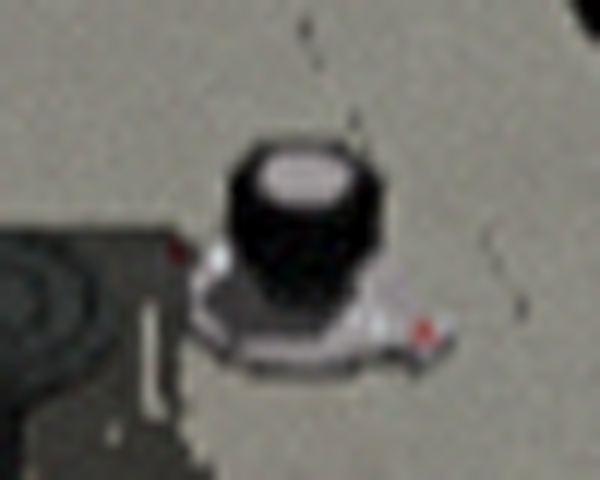

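Run:
```python
from h import *
w=load("w14.npy");s=load("s14.npy");print(tri((w,318,191.5),(s,350.3,149.8)))
tell([.4897,-.3553,.05],Rdown(75.5))
```

```text
(array([ 0.4898, -0.355 ,  0.052 ]), [np.float64(0.0002720754195290755), np.float64(0.0002720754195290537)])
t 21.05 tcp [ 0.4924 -0.3477  0.1766] J [-19.8651  21.8446  -6.7388  -0.0259 -61.2816 -54.8733] F [ 0.7458 -0.039   0.1915] w 1.0025958860359072
shift-first [ 0.0049 -0.0065  0.1266] rot [-0.001   0.0022  0.0131] deg 0.7616096606844746 turn-first shift [ 0.0045 -0.0067  0.1266]
```

```bash
python3 -m crank '[{"delta_rot":[0,0.002,0.013],"linear":[0.0048,-0.0066,0.04],"gripper":100},{"delta_rot":[0,0,0],"linear":[0,0,0.04],"gripper":100},{"delta_rot":[0,0,0],"linear":[0,0,0.04],"gripper":100},{"delta_rot":[0,0,0],"linear":[0,0,0],"gripper":90},{"delta_rot":[0,0,0],"linear":[0,0,0],"gripper":90}]'
python3 - <<'E'
from h import *
tell([.4897,-.3553,.022],Rdown(75.5))
E
```

```text
time_s: 21.68
tcp_pos: [0.4899, -0.3554, 0.0566]
ee_rot: [[-0.968, -0.25, 0.0], [-0.25, 0.968, -0.001], [0.0, -0.001, -1.0]]
wrist_force: [0.0, -0.1, 0.1]
gripper_width: 0.916
t 21.675 tcp [ 0.4899 -0.3554  0.0566] J [-20.6141  29.3697 -14.0622   0.0923 -46.5373 -54.9447] F [ 0.0167 -0.1022  0.1452] w 0.9157540038411138
shift-first [0.0002 0.0002 0.0346] rot [-0.0013 -0.0002  0.0001] deg 0.07386918832712758 turn-first shift [0.0002 0.0002 0.0346]
```

```bash
python3 -m crank '[{"delta_rot":[0,0,0],"linear":[0,0,0.02],"gripper":90},{"delta_rot":[0,0,0],"linear":[0,0,0.0145],"gripper":80},{"delta_rot":[0,0,0],"linear":[0,0,0],"gripper":60},{"delta_rot":[0,0,0],"linear":[0,0,0],"gripper":0},{"delta_rot":[0,0,0],"linear":[0,0,0],"gripper":0},{"delta_rot":[0,0,0],"linear":[0,0,0],"gripper":0}]'
python3 - <<'E'
from h import *
tell([.4897,-.3553,.022],Rdown(75.5))
E
```

```text
time_s: 22.42
tcp_pos: [0.4887, -0.3548, 0.0207]
ee_rot: [[-0.968, -0.25, -0.002], [-0.25, 0.968, 0.0], [0.002, 0.001, -1.0]]
wrist_force: [-1.0, 0.2, 3.1]
gripper_width: 0.521
t 22.425 tcp [ 0.4887 -0.3548  0.0207] J [-20.6163  32.0205 -15.7839   0.0484 -42.3062 -54.9682] F [-0.9516  0.1665  3.1055] w 0.5209627118854209
shift-first [-0.0008 -0.0008 -0.0013] rot [ 0.0006 -0.0019 -0.0008] deg 0.12516862251966854 turn-first shift [-0.0008 -0.0008 -0.0013]
```

```bash
cat >> h.py <<'E'
def O2():
    o,B=barrel(o=O);return o-.001*B[:,0]+.003*B[:,2],B
def Rd(B,deg):
    return Ro.from_rotvec(B[:,2]*np.radians(deg)).as_matrix()@Rtool(B)
E
python3 -m crank '[{"delta_rot":[0,0,0],"linear":[0,0,-0.03],"gripper":0},{"delta_rot":[0,0,0],"linear":[0,0,-0.06],"gripper":0},{"delta_rot":[0,0,0],"linear":[0,0,-0.06],"gripper":0},{"delta_rot":[0,0,0],"linear":[0,0,-0.06],"gripper":0},{"delta_rot":[0,0,0],"linear":[0,0,-0.06],"gripper":0},{"delta_rot":[0,0,0],"linear":[0,0,-0.05],"gripper":0}]'
python3 - <<'E'
from h import *
o,B=O2()
pt=o+.20*B[:,2];print(pt)
tell(pt,Rd(B,130))
E
```

```text
time_s: 23.18
tcp_pos: [0.4889, -0.3546, 0.3425]
ee_rot: [[-0.968, -0.249, -0.002], [-0.249, 0.968, 0.0], [0.001, 0.001, -1.0]]
wrist_force: [0.5, -0.8, -1.8]
gripper_width: 0.527
[0.6136 0.1168 0.2435]
t 23.175 tcp [ 0.4889 -0.3546  0.3425] J [-20.6071  16.9182   9.819    0.0119 -82.9909 -54.9591] F [ 0.5042 -0.7979 -1.8181] w 0.5268213644653305
shift-first [-0.2384  0.4254  0.099 ] rot [ 0.4102 -0.6365  2.8045] deg 166.44035989582946 turn-first shift [ 0.3244 -0.3428 -0.1577]
```

```bash
python3 -m crank '[{"delta_rot":[0,0,0],"linear":[-0.0298,0.0532,0],"gripper":0},{"delta_rot":[0,0,0],"linear":[-0.0298,0.0532,0],"gripper":0},{"delta_rot":[0,0,0],"linear":[-0.0298,0.0532,0],"gripper":0},{"delta_rot":[0,0,0],"linear":[-0.0298,0.0532,0],"gripper":0},{"delta_rot":[0,0,0],"linear":[-0.0298,0.0532,0],"gripper":0},{"delta_rot":[0,0,0],"linear":[-0.0298,0.0532,0],"gripper":0},{"delta_rot":[0,0,0],"linear":[-0.0298,0.0532,0],"gripper":0},{"delta_rot":[0,0,0],"linear":[-0.0298,0.0532,0],"gripper":0}]'; python3 -m crank '[{"delta_rot":[0,0,-0.178],"linear":[0,0,0],"gripper":0},{"delta_rot":[0,0,-0.178],"linear":[0,0,0],"gripper":0},{"delta_rot":[0,0,-0.178],"linear":[0,0,0],"gripper":0},{"delta_rot":[0,0,-0.178],"linear":[0,0,0],"gripper":0},{"delta_rot":[0,0,-0.178],"linear":[0,0,0],"gripper":0},{"delta_rot":[0,0,-0.178],"linear":[0,0,0],"gripper":0},{"delta_rot":[0,0,-0.178],"linear":[0,0,0],"gripper":0},{"delta_rot":[0,0,-0.178],"linear":[0,0,0],"gripper":0},{"delta_rot":[0,0,-0.178],"linear":[0,0,0],"gripper":0}]'
python3 - <<'E'
from h import *
o,B=O2()
pt=o+.20*B[:,2]
tell(pt,Rd(B,130))
E
```

```text
time_s: 24.18
tcp_pos: [0.6138, 0.1187, 0.3396]
ee_rot: [[-0.968, -0.249, -0.004], [-0.249, 0.968, 0.001], [0.004, 0.002, -1.0]]
wrist_force: [0.8, -0.6, -1.4]
gripper_width: 0.526
time_s: 25.3
tcp_pos: [0.6136, 0.1168, 0.3392]
ee_rot: [[0.285, -0.959, -0.005], [-0.959, -0.285, 0.001], [-0.002, 0.004, -1.0]]
wrist_force: [0.4, -0.4, -1.4]
gripper_width: 0.521
t 25.3 tcp [0.6136 0.1168 0.3392] J [ 25.5191  19.2446  12.7334  -0.1537 -83.7108  -8.9461] F [ 0.4195 -0.4489 -1.4326] w 0.5212089603411377
shift-first [ 0.0001 -0.0004  0.0957] rot [-0.5857  0.1189 -1.7325] deg 105.00453446396567 turn-first shift [ 0.0308 -0.0367  0.0829]
```

```bash
python3 -m crank '[{"delta_rot":[-0.0586,0.0119,-0.1733],"linear":[0,0,0],"gripper":0},{"delta_rot":[-0.0586,0.0119,-0.1733],"linear":[0,0,0],"gripper":0},{"delta_rot":[-0.0586,0.0119,-0.1733],"linear":[0,0,0],"gripper":0},{"delta_rot":[-0.0586,0.0119,-0.1733],"linear":[0,0,0],"gripper":0},{"delta_rot":[-0.0586,0.0119,-0.1733],"linear":[0,0,0],"gripper":0},{"delta_rot":[-0.0586,0.0119,-0.1733],"linear":[0,0,0],"gripper":0},{"delta_rot":[-0.0586,0.0119,-0.1733],"linear":[0,0,0],"gripper":0},{"delta_rot":[-0.0586,0.0119,-0.1733],"linear":[0,0,0],"gripper":0},{"delta_rot":[-0.0586,0.0119,-0.1733],"linear":[0,0,0],"gripper":0},{"delta_rot":[-0.0586,0.0119,-0.1733],"linear":[0,0,0],"gripper":0}]'
python3 - <<'E'
from h import *
o,B=O2()
pt=o+.20*B[:,2]
tell(pt,Rd(B,130))
E
```

```text
time_s: 26.55
tcp_pos: [0.614, 0.117, 0.3389]
ee_rot: [[0.861, 0.499, -0.101], [0.393, -0.778, -0.491], [-0.323, 0.383, -0.865]]
wrist_force: [0.9, -0.5, -1.4]
gripper_width: 0.526
t 26.55 tcp [0.614  0.117  0.3389] J [ 34.9145  27.4521  12.1554  20.3207 -97.0425  82.1288] F [ 0.893  -0.4778 -1.3546] w 0.5264260437985735
shift-first [ 0.0305 -0.0366  0.0827] rot [0.0003 0.0017 0.0012] deg 0.12074461403269302 turn-first shift [ 0.0303 -0.0366  0.0828]
```

```bash
python3 -m crank '[{"delta_rot":[0,0.0017,0.0012],"linear":[0.0153,-0.0183,0.01],"gripper":0},{"delta_rot":[0,0,0],"linear":[0.0152,-0.0183,0.01],"gripper":0},{"delta_rot":[0,0,0],"linear":[0,0,0.04],"gripper":0},{"delta_rot":[0,0,0],"linear":[0,0,0.022],"gripper":0},{"delta_rot":[0,0,0],"linear":[0,0,0],"gripper":0},{"delta_rot":[0,0,0],"linear":[0,0,0],"gripper":0}]'
python3 - <<'E'
from h import *
from station import capture
o,B=O2()
pt=o+.20*B[:,2]
tell(pt,Rd(B,130))
for n in ("wrist","side","top"):
  c=capture(n);np.save(n[0]+"15.npy",c,allow_pickle=True);cv2.imwrite("pics/%s15.png"%n[0],c["img"])
  if n=="side": cv2.imwrite("pics/s15c.png",cv2.resize(c["img"][130:250,240:340],None,fx=5,fy=5,interpolation=cv2.INTER_CUBIC))
E
```

```text
time_s: 27.3
tcp_pos: [0.615, 0.1179, 0.2452]
ee_rot: [[0.866, 0.491, -0.099], [0.388, -0.782, -0.489], [-0.317, 0.385, -0.867]]
wrist_force: [-0.4, -0.3, -1.0]
gripper_width: 0.529
t 27.3 tcp [0.615  0.1179 0.2452] J [ 34.9246  29.7748   3.1132  20.1721 -86.1678  77.6961] F [-0.363  -0.3077 -1.0103] w 0.5285438578364492
shift-first [-0.0011 -0.0005  0.0021] rot [-0.001  -0.0018 -0.0074] deg 0.44219610359763195 turn-first shift [-0.0011 -0.0005  0.0021]
```

View pics/w15.png

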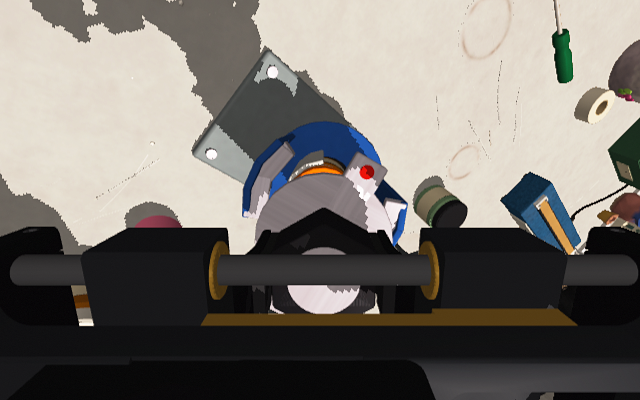

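View pics/s15c.png

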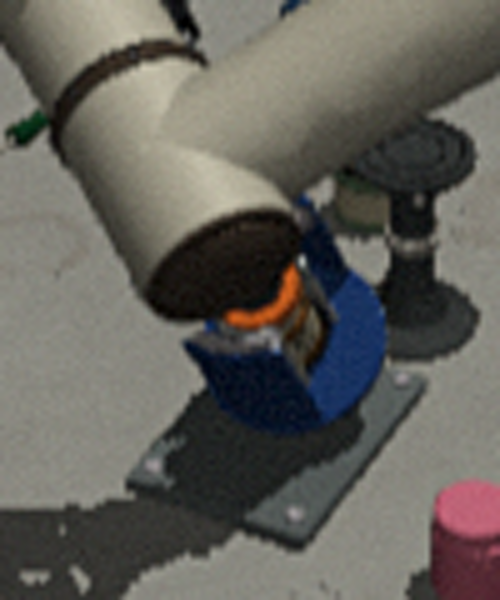

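Run:
```python
from h import *
c=load("w15.npy");o,B=O2()
cv2.imwrite("pics/w15c.png",cv2.resize(c["img"][110:250,230:420],None,fx=4,fy=4,interpolation=cv2.INTER_CUBIC))
f=lambda r,a,z:(proj(c,o+B@np.array([r*np.cos(np.radians(a)),r*np.sin(np.radians(a)),z]))-[230,110])*4
print("dot",f(.047,100,.2-.0207+.008+.002))
print("liner up tips",[f(.036,a,.093) for a in (48,132)],"packing edge",[f(.030,a,.098) for a in (100,130,160)])
print("post45",f(.064,45,.116),"post162",f(.064,162,.116),"180",f(.064,180,.116),"hook inner",f(.045,162,.109),f(.045,45,.1165))
print("disc67",f(.0675,130,0.0),f(.0675,110,0.),f(.0675,90,0.))
```

```text
dot [537.8785 242.3594]
liner up tips [array([536.9482, 339.1083]), array([362.5879, 195.3138])] packing edge [array([441.7849, 246.1247]), array([368.7677, 227.3025]), array([296.1635, 247.3392])]
post45 [694.2851 361.4504] post162 [185.8901 113.343 ] 180 [109.4146 184.4344] hook inner [246.0937 194.7054] [597.9117 371.0243]
disc67 [369.6027  38.5926] [454.6463  53.274 ] [528.46    96.6113]
```

View pics/w15c.png

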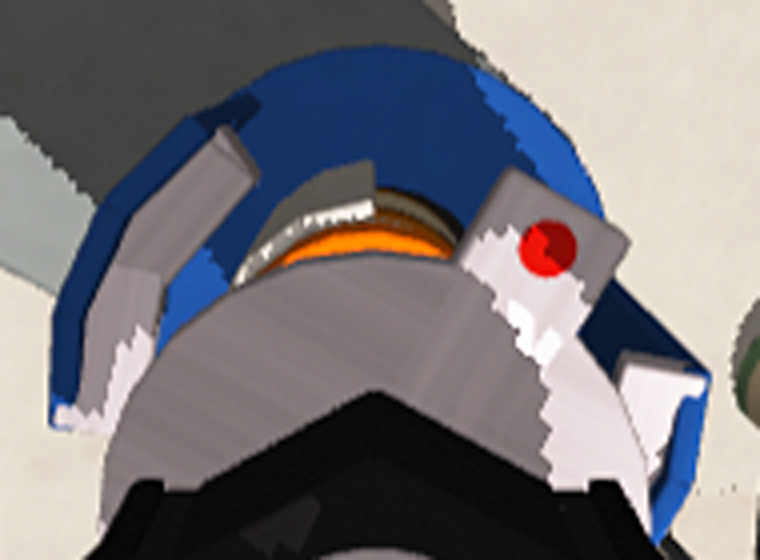

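```bash
python3 -m crank '[{"delta_rot":[-0.001,-0.0018,-0.007],"linear":[-0.001,-0.0005,0.02],"gripper":0},{"delta_rot":[0,0,0],"linear":[0,0,0.03],"gripper":0},{"delta_rot":[0,0,0],"linear":[0,0,0.015],"gripper":0},{"delta_rot":[0,0,0],"linear":[0,0,0],"gripper":0},{"delta_rot":[0,0,0],"linear":[0,0,0],"gripper":0}]'
python3 - <<'E'
from h import *
from station import capture
o,B=O2()
tell(o+.1187*B[:,2],Rd(B,130))
c=capture("wrist");np.save("w16.npy",c,allow_pickle=True);cv2.imwrite("pics/w16.png",c["img"])
cv2.imwrite("pics/w16c.png",cv2.resize(c["img"][110:250,210:430],None,fx=3.6,fy=3.6,interpolation=cv2.INTER_CUBIC))
E
```

```text
time_s: 28.08
tcp_pos: [0.6074, 0.0859, 0.19]
ee_rot: [[0.862, 0.498, -0.098], [0.393, -0.778, -0.49], [-0.32, 0.383, -0.866]]
wrist_force: [0.3, 0.3, -0.7]
gripper_width: 0.525
t 28.075 tcp [0.6074 0.0859 0.19  ] J [ 32.9508  30.1874  -4.7131  21.4444 -77.9103  76.767 ] F [ 0.3235  0.286  -0.6859] w 0.5249326936942922
shift-first [ 0.0002 -0.0005  0.0192] rot [ 0.0004 -0.0013  0.0001] deg 0.07692139994781907 turn-first shift [ 0.0002 -0.0005  0.0192]
```

View pics/w16c.png

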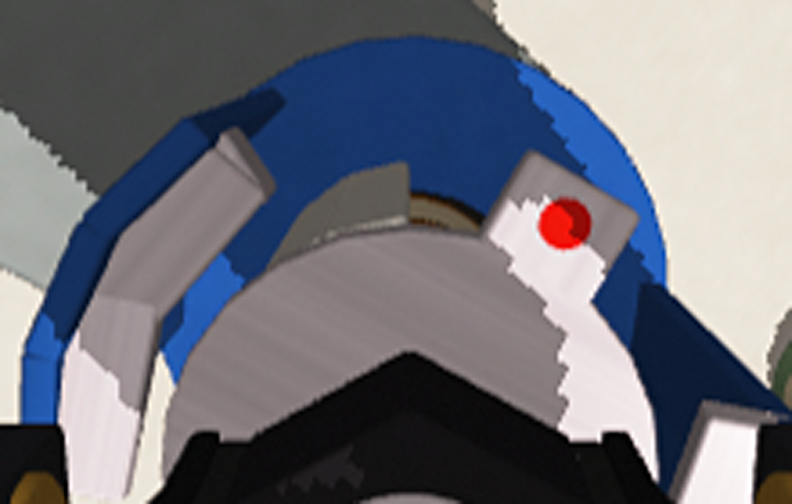

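```bash
python3 -m crank '[{"delta_rot":[0,0,0],"linear":[0,0,0.009],"gripper":0},{"delta_rot":[0,0,0],"linear":[0,0,0.007],"gripper":0},{"delta_rot":[0,0,0],"linear":[0,0,0],"gripper":0}]'
python3 - <<'E'
from h import *
o,B=O2()
tell(o+.1187*B[:,2],Rd(B,130))
E
```

```text
time_s: 28.5
tcp_pos: [0.6052, 0.0778, 0.1753]
ee_rot: [[0.861, 0.498, -0.1], [0.393, -0.778, -0.49], [-0.322, 0.383, -0.866]]
wrist_force: [-1.2, 3.8, 3.0]
gripper_width: 0.527
t 28.5 tcp [0.6052 0.0778 0.1753] J [ 32.4166  30.4711  -6.5815  21.8162 -75.8157  76.4041] F [-1.2325  3.7549  2.9707] w 0.5266480656136124
shift-first [ 0.0006 -0.0001  0.0023] rot [ 0.0001 -0.      0.0007] deg 0.03826245088923118 turn-first shift [ 0.0006 -0.0001  0.0023]
```

```bash
python3 -m crank '[{"delta_rot":[0,0,0],"linear":[0,0,0.002],"gripper":0},{"delta_rot":[0,0,0.14],"linear":[0,0,0],"gripper":0},{"delta_rot":[0,0,0.14],"linear":[0,0,0],"gripper":0},{"delta_rot":[0,0,0.14],"linear":[0,0,0],"gripper":0},{"delta_rot":[0,0,0.14],"linear":[0,0,0.0],"gripper":0},{"delta_rot":[0,0,0.14],"linear":[0,0,0],"gripper":0},{"delta_rot":[0,0,0],"linear":[0,0,0],"gripper":0}]'
python3 - <<'E'
from h import *
from station import capture,r
o,B=O2()
tell(o+.1187*B[:,2],Rd(B,90));print(r.sense()["moment"])
c=capture("wrist");np.save("w17.npy",c,allow_pickle=True)
cv2.imwrite("pics/w17c.png",cv2.resize(c["img"][100:320,170:470],None,fx=2.6,fy=2.6,interpolation=cv2.INTER_CUBIC))
E
```

```text
time_s: 29.38
tcp_pos: [0.6057, 0.0767, 0.1743]
ee_rot: [[0.98, -0.173, -0.098], [-0.199, -0.849, -0.49], [0.001, 0.5, -0.866]]
wrist_force: [1.2, 2.9, 4.7]
gripper_width: 0.527
t 29.375 tcp [0.6057 0.0767 0.1743] J [ 32.3331  30.4889  -6.7447  21.9421 -75.5749  36.3364] F [1.1911 2.8863 4.6829] w 0.5272081341035224
shift-first [-0.0002 -0.0008  0.001 ] rot [ 0.0001 -0.0016 -0.0001] deg 0.09302965476699047 turn-first shift [-0.0002 -0.0008  0.001 ]
[ 0.9824 -0.202  -0.0137]
```

View pics/w17c.png

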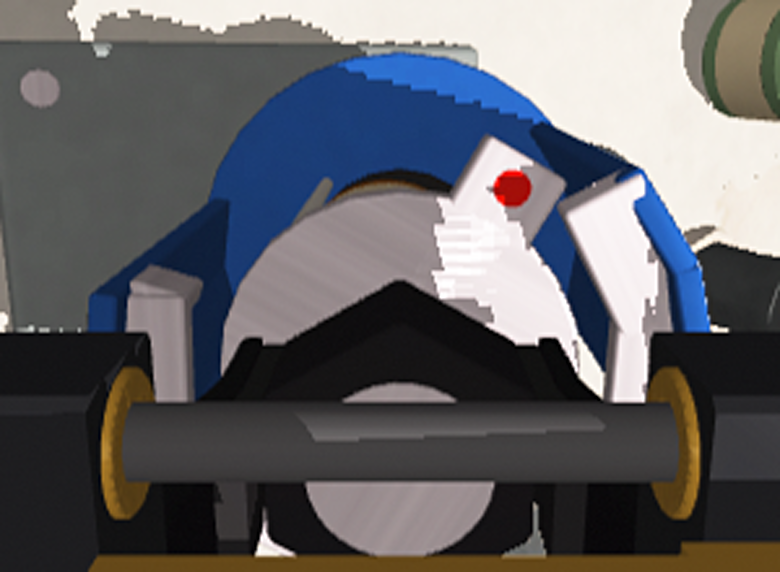

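```bash
python3 -m crank '[{"delta_rot":[0,0,0.12],"linear":[0,0,0.001],"gripper":0},{"delta_rot":[0,0,0.12],"linear":[0,0,0.001],"gripper":0},{"delta_rot":[0,0,0.12],"linear":[0,0,0.0],"gripper":0},{"delta_rot":[0,0,0],"linear":[0,0,0],"gripper":0}]'
python3 - <<'E'
from h import *
from station import capture,r
o,B=O2()
tell(o+.1187*B[:,2],Rd(B,69.4));print(r.sense()["moment"])
c=capture("wrist");np.save("w18.npy",c,allow_pickle=True)
cv2.imwrite("pics/w18c.png",cv2.resize(c["img"][100:320,170:470],None,fx=2.6,fy=2.6,interpolation=cv2.INTER_CUBIC))
E
```

```text
time_s: 29.92
tcp_pos: [0.6061, 0.0761, 0.1736]
ee_rot: [[0.857, -0.507, -0.096], [-0.484, -0.725, -0.49], [0.179, 0.467, -0.866]]
wrist_force: [0.4, 4.6, 8.7]
gripper_width: 0.525
t 29.925 tcp [0.6061 0.0761 0.1736] J [ 32.2896  30.4908  -6.8793  22.0494 -75.3524  15.6662] F [0.3847 4.5877 8.725 ] w 0.5254523382551004
shift-first [-0.001  -0.0005  0.0001] rot [-0.0015 -0.0032 -0.0007] deg 0.20484199532224945 turn-first shift [-0.001  -0.0005  0.0001]
[ 0.7673 -0.0278  0.0077]
```

View pics/w18c.png

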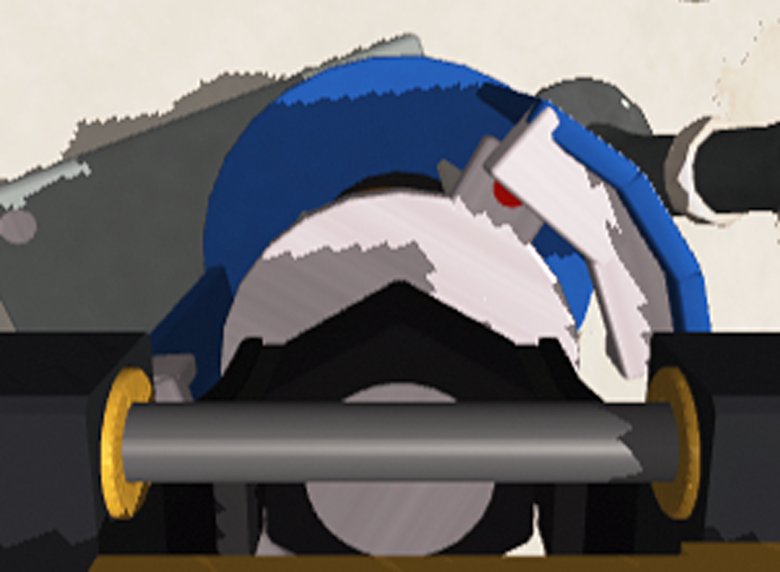

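```bash
python3 -m crank '[{"delta_rot":[0,0,0.09],"linear":[0,0,0.001],"gripper":0},{"delta_rot":[0,0,0.09],"linear":[0,0,0.001],"gripper":0},{"delta_rot":[0,0,0.09],"linear":[0,0,0.001],"gripper":0},{"delta_rot":[0,0,0.09],"linear":[0,0,0.001],"gripper":0},{"delta_rot":[0,0,0],"linear":[0,0,0],"gripper":0}]'
python3 - <<'E'
from h import *
from station import r
o,B=O2()
tell(o+.1187*B[:,2],Rd(B,48.7));print(r.sense()["moment"])
E
```

```text
time_s: 30.6
tcp_pos: [0.6077, 0.0752, 0.1738]
ee_rot: [[0.623, -0.777, -0.09], [-0.707, -0.51, -0.491], [0.336, 0.369, -0.867]]
wrist_force: [2.0, 8.9, 17.3]
gripper_width: 0.529
t 30.6 tcp [0.6077 0.0752 0.1738] J [ 32.2172  30.4184  -7.0518  22.3545 -74.9816  -5.051 ] F [ 2.0296  8.9005 17.3011] w 0.5289783053554168
shift-first [-0.0029  0.0006 -0.0001] rot [-0.0074 -0.0065 -0.    ] deg 0.5636408362201998 turn-first shift [-0.0029  0.0006 -0.    ]
[ 0.256   0.2614 -0.2327]
```

Run:
```python
from h import *
from station import capture,r
c=capture("wrist");np.save("w19.npy",c,allow_pickle=True)
cv2.imwrite("pics/w19c.png",cv2.resize(c["img"][100:320,170:470],None,fx=2.6,fy=2.6,interpolation=cv2.INTER_CUBIC))
c=capture("side");cv2.imwrite("pics/s19c.png",cv2.resize(c["img"][130:250,240:340],None,fx=5,fy=5,interpolation=cv2.INTER_CUBIC))
```

```text
(no output)
```

View pics/w19c.png

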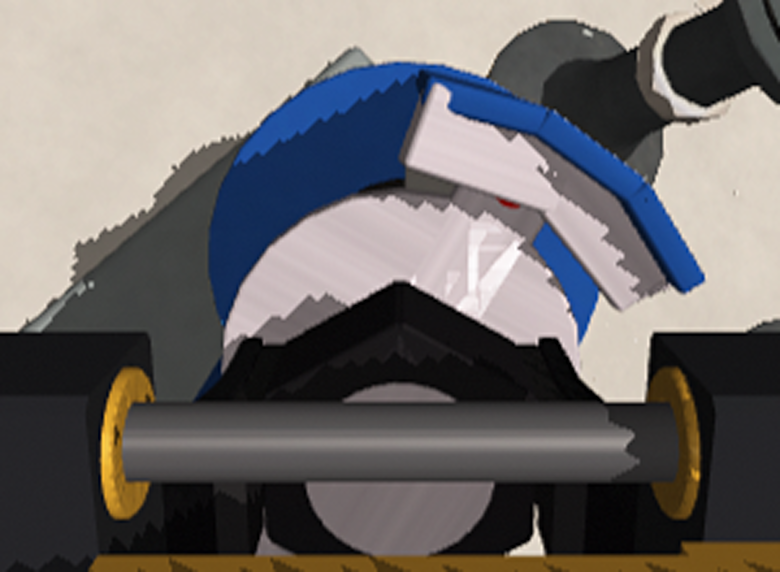

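View pics/s19c.png

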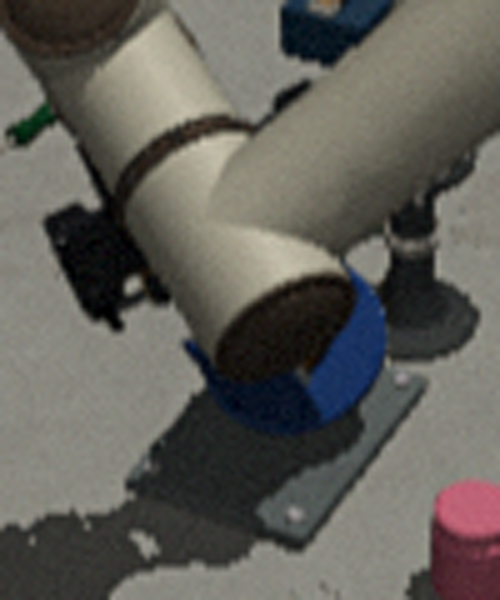

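```bash
python3 -m crank '[{"delta_rot":[0,0,0.09],"linear":[0,0,-0.001],"gripper":0},{"delta_rot":[0,0,0.09],"linear":[0,0,0],"gripper":0},{"delta_rot":[0,0,0],"linear":[0,0,0],"gripper":0}]'
python3 - <<'E'
from h import *
from station import r
o,B=O2()
tell(o+.1187*B[:,2],Rd(B,38.4));print(r.sense()["moment"])
E
```

```text
time_s: 31.08
tcp_pos: [0.6074, 0.0754, 0.1738]
ee_rot: [[0.474, -0.876, -0.091], [-0.787, -0.374, -0.491], [0.396, 0.304, -0.867]]
wrist_force: [2.3, 7.6, 14.8]
gripper_width: 0.523
t 31.075 tcp [0.6074 0.0754 0.1738] J [ 32.229   30.4319  -7.0096  22.281  -75.0689 -15.3383] F [ 2.3352  7.6291 14.8071] w 0.5232430483810562
shift-first [-0.0024  0.0008 -0.    ] rot [-0.0071 -0.0043 -0.0002] deg 0.47814309541411604 turn-first shift [-0.0024  0.0008  0.    ]
[ 0.3935  0.138  -0.1509]
```

```bash
python3 -m crank '[{"delta_rot":[0,0,0.08],"linear":[0,0,-0.0005],"gripper":0},{"delta_rot":[0,0,0.07],"linear":[0,0,0],"gripper":0},{"delta_rot":[0,0,0.02],"linear":[0,0,0],"gripper":0},{"delta_rot":[0,0,0],"linear":[0,0,0],"gripper":0}]'
python3 - <<'E'
from h import *
from station import r,capture
o,B=O2()
tell(o+.1187*B[:,2],Rd(B,30));print(r.sense()["moment"])
c=capture("wrist");np.save("w20.npy",c,allow_pickle=True)
cv2.imwrite("pics/w20c.png",cv2.resize(c["img"][100:320,170:470],None,fx=2.6,fy=2.6,interpolation=cv2.INTER_CUBIC))
E
```

```text
time_s: 31.58
tcp_pos: [0.6071, 0.0754, 0.1738]
ee_rot: [[0.32, -0.943, -0.092], [-0.839, -0.236, -0.491], [0.441, 0.234, -0.866]]
wrist_force: [2.3, 6.6, 13.4]
gripper_width: 0.53
t 31.575 tcp [0.6071 0.0754 0.1738] J [ 32.2351  30.4374  -6.9958  22.256  -75.1319 -25.0045] F [ 2.2938  6.6035 13.4071] w 0.5295325533285318
shift-first [-0.0022  0.0009 -0.    ] rot [-0.0067 -0.0032 -0.0223] deg 1.3491066569337449 turn-first shift [-0.0022  0.0009  0.    ]
[0.3719 0.2423 0.023 ]
```

View pics/w20c.png

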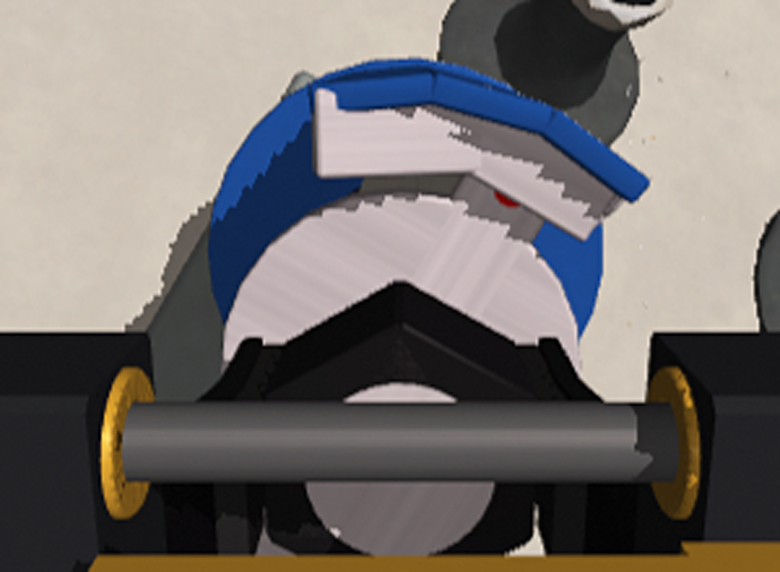

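```bash
python3 -m crank '[{"delta_rot":[0,0,0.03],"linear":[0,0,0],"gripper":0},{"delta_rot":[0,0,0.02],"linear":[0,0,0],"gripper":0},{"delta_rot":[0,0,0],"linear":[0,0,0],"gripper":0}]'
python3 - <<'E'
from h import *
from station import r
o,B=O2()
tell(o+.1187*B[:,2],Rd(B,30));m=r.sense()["moment"];print(m,m@B[:,2])
E
```

```text
time_s: 32.0
tcp_pos: [0.6065, 0.0757, 0.1736]
ee_rot: [[0.277, -0.956, -0.093], [-0.848, -0.198, -0.491], [0.452, 0.215, -0.866]]
wrist_force: [0.4, 7.5, 14.3]
gripper_width: 0.525
t 32.0 tcp [0.6065 0.0757 0.1736] J [ 32.2918  30.4368  -7.0415  22.2308 -75.1474 -27.6688] F [ 0.4195  7.5183 14.3378] w 0.5249823680423311
shift-first [-0.0015  0.0006 -0.0001] rot [-0.0061 -0.0032 -0.0678] deg 3.905278974908911 turn-first shift [-0.0016  0.0005 -0.0001]
[0.7865 1.0691 0.69  ] 1.199798655842999
```

```bash
python3 -m crank '[{"delta_rot":[0,0,-0.02],"linear":[0,0,-0.001],"gripper":0},{"delta_rot":[0,0,0],"linear":[0,0,0],"gripper":65},{"delta_rot":[0,0,0],"linear":[0,0,0],"gripper":70},{"delta_rot":[0,0,0],"linear":[0,0,0],"gripper":70}]'
python3 - <<'E'
from h import *
from station import r,capture
o,B=O2()
tell(o+.1187*B[:,2],Rd(B,30))
c=capture("wrist");np.save("w21.npy",c,allow_pickle=True)
cv2.imwrite("pics/w21c.png",cv2.resize(c["img"][100:320,170:470],None,fx=2.6,fy=2.6,interpolation=cv2.INTER_CUBIC))
E
```

```text
time_s: 32.5
tcp_pos: [0.6037, 0.074, 0.1693]
ee_rot: [[0.29, -0.951, -0.103], [-0.847, -0.205, -0.491], [0.446, 0.23, -0.865]]
wrist_force: [0.1, -0.5, -0.3]
gripper_width: 0.688
t 32.5 tcp [0.6037 0.074  0.1693] J [ 32.1775  30.6463  -7.2891  21.9216 -75.1304 -26.8231] F [ 0.0961 -0.5268 -0.321 ] w 0.6875926947640906
shift-first [-0.0003 -0.0014 -0.0049] rot [ 0.0037 -0.0004 -0.0533] deg 3.0595005020852826 turn-first shift [-0.0002 -0.0015 -0.0049]
```

View pics/w21c.png

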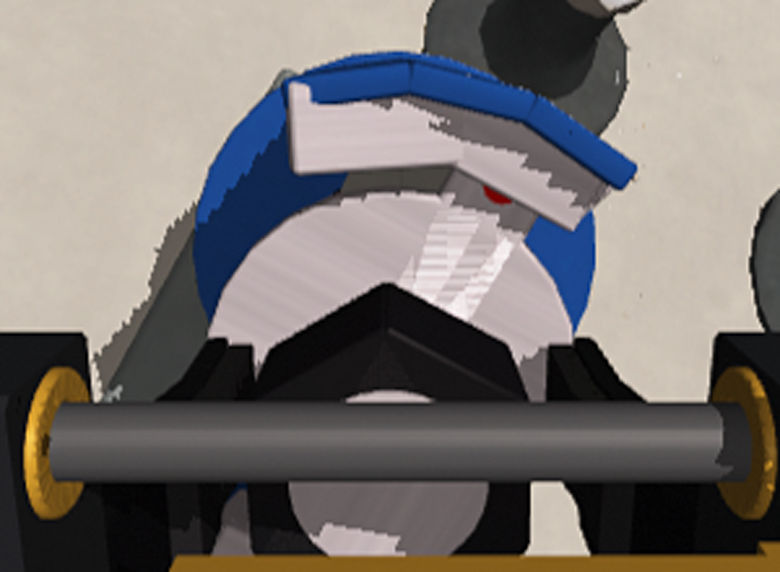

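```bash
python3 -m crank '[{"delta_rot":[0,0,0],"linear":[0,-0.002,-0.01],"gripper":75},{"delta_rot":[0,0,0],"linear":[0,0,-0.04],"gripper":80},{"delta_rot":[0,0,0],"linear":[0,0,-0.06],"gripper":80},{"delta_rot":[0,0,0],"linear":[-0.05,0,-0.03],"gripper":80},{"delta_rot":[0,0,0],"linear":[-0.03,0,-0.03],"gripper":80},{"delta_rot":[0,0,0],"linear":[0,0,0],"gripper":80},{"delta_rot":[0,0,0],"linear":[0,0,0],"gripper":80}]'
python3 - <<'E'
from h import *
from station import r,capture
o,B=O2()
tell(o+.1187*B[:,2],Rd(B,30))
for n in ("wrist","side","top"):
  c=capture(n);np.save(n[0]+"22.npy",c,allow_pickle=True);cv2.imwrite("pics/%s22.png"%n[0],c["img"])
  if n=="wrist": cv2.imwrite("pics/w22c.png",cv2.resize(c["img"][30:230,220:440],None,fx=3,fy=3,interpolation=cv2.INTER_CUBIC))
  if n=="side": cv2.imwrite("pics/s22c.png",cv2.resize(c["img"][140:250,240:350],None,fx=5,fy=5,interpolation=cv2.INTER_CUBIC))
E
```

```text
time_s: 33.42
tcp_pos: [0.6001, 0.2261, 0.2811]
ee_rot: [[0.29, -0.952, -0.101], [-0.847, -0.206, -0.491], [0.446, 0.228, -0.865]]
wrist_force: [0.2, -0.3, -0.2]
gripper_width: 0.8
t 33.425 tcp [0.6001 0.2261 0.2811] J [ 42.8167  32.5789  13.9626  17.0314 -96.3217 -29.2909] F [ 0.1894 -0.336  -0.153 ] w 0.7998570751313514
shift-first [0.0797 0.0009 0.1661] rot [ 0.0017 -0.0003 -0.0536] deg 3.073328636370605 turn-first shift [0.0796 0.0055 0.1661]
```

View pics/w22c.png

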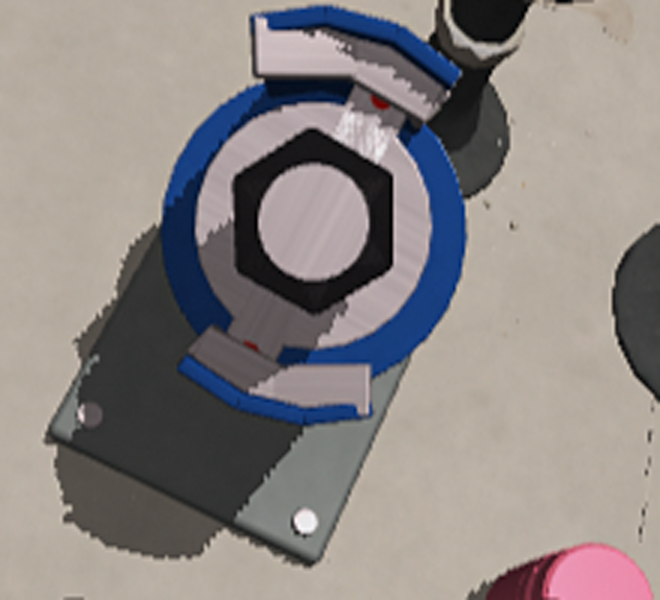

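View pics/s22c.png

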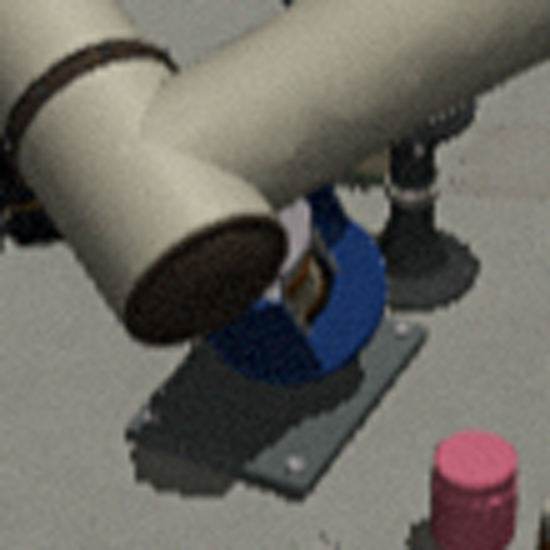

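Run:
```python
from h import *
c=load("w22.npy");o,B=O2()
f=lambda p:(proj(c,o+B@np.array(p))-[220,30])*3
a=np.radians(120)
for z in (.098,.102,.106):
  print(z,"disc w",f([.04*np.cos(a),.04*np.sin(a),z]),f([-.04*np.cos(a),-.04*np.sin(a),z]),"centre",f([0,0,z]),"knobtop",f([0,0,z+.046]))
print("post",f([.064,0,.116]),f([-.064,0,.116]),[f([s*.064*np.cos(t),s*.064*np.sin(t),.116]) for s in (1,-1) for t in np.radians([-18,45])])
print("dots@0",f([.047,0,.102]),f([-.047,0,.102]))
```

```text
0.098 disc w [196.0899 237.9742] [428.9273 224.6673] centre [312.3443 231.3302] knobtop [312.8799 225.9963]
0.102 disc w [194.7702 237.6458] [430.3364 224.1818] centre [312.3851 230.9234] knobtop [312.9343 225.4539]
0.106 disc w [193.4192 237.3096] [431.779  223.6848] centre [312.4269 230.507 ] knobtop [312.9903 224.8967]
post [405.6668  38.0029] [227.3495 404.5115] [array([456.485 ,  78.7897]), array([248.2607,  24.8393]), array([178.3958, 369.789 ]), array([370.9531, 415.358 ])]
dots@0 [377.0757  97.9987] [251.6305 355.7606]
```

View pics/t22.png

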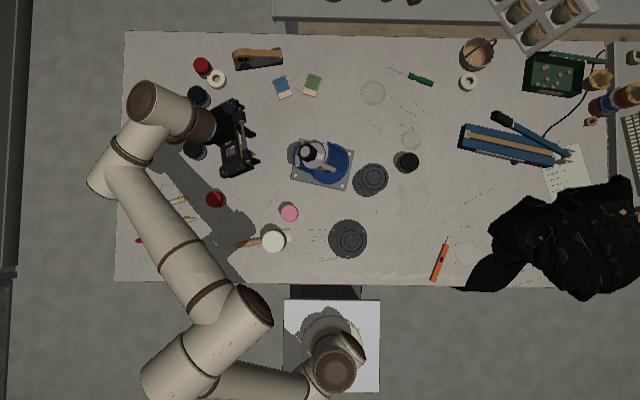

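Run:
```python
from station import workorder,r
print(workorder.finish_job(), r.sense()["time_s"])
```

```text
the job is handed in; nothing more can be done
the job is handed in; nothing more can be done
```

The tumbler is loaded and the job was handed in at about 34 s of the 72 s allowed. The hand-in reported no verdict.

**What I did**
- I chose the smaller white-lidded honey jar at top-view pixel (254, 204). I left the pink jar at (289, 212) and the larger white-lidded jar at (272, 241).
- I lowered the honey jar down the barrel's axis until the floor pushed back with about 7 N, then laid the packing on its lid.
- I set the ring on the packing with its ears at about 100° and turned it about 104° clockwise. The torque then rose to about 1.2 N m, which I took as the stops. I let go and backed the gripper well clear.

**What the last checks showed**
- **Ring:** both ears are under the hooks and the ring is centred in the barrel. Its apparent size matches the expected height, though that check is only good to several millimetres.
- **Packing:** before the ring went on, it lay flat and about 1 mm off centre.
- **Bystander jars:** the ones in view stood at the same pixels as at the start. I compared these by eye.
- **Floor:** I could not measure how far it is pressed. I infer it from the ears being under the hooks.

**What disagreed or went wrong**
- **Barrel lean:** the text says the barrel leans to the robot's right. All three cameras show it leaning left and away, and I followed the images.
- **Barrel position:** measurements from the different cameras varied by 2 to 4 mm, so I corrected by contact force and close-up views.
- **Jar grip:** the jar tilted roughly 10° in the gripper during insertion, then straightened in the barrel walls.
- **Screwing force:** pressing down while turning the ring rose to about 20 N, more than expected, and I eased it off.

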